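Load an assay tray onto the pile in the tray reader

TASK

Take the blue tray that stands on a cold block on the bench and add it to the pile of blue trays on the lift of the tray reader: reach in under the reading head without touching it, lower the tray gently until you feel it touch the pile, and only then let go - never let it drop, its wells are full. It must lie flat and square on the pile with its yellow corner over theirs; leave the green tray and everything else on the bench as it is.

Things in the scene. Friction and masses are not known exactly. Their poses are not given: they have to be found in the camera images.
- tray: the blue lidded assay tray to load, rigid, 84 (x) x 58 (y) x 16 (z) mm, 40 to 85 g: foot flange 84 x 58 mm, 4 mm high; above it a straight-sided body and flat lid, 80 x 54 mm, from 4 to 16 mm. Origin: centre of its underside; x along the long side, z up. It stands on one of two aluminium cold blocks (74 x 46 mm, 30 mm high) with its -x end roughly towards the robot
- tray_mark (a point): yellow dot on the lid of that tray, at (-34, 21, 16) mm from the tray's origin
- spare_tray: a green tray of the same size on the other cold block; not to be moved. Origin: centre of its underside
- reader: bench tray reader, fixed; base 320 x 310 mm with a flat deck 64 mm above the bench; origin on the bench under the machine, its front faces its -x (roughly the robot), z up. Two portal columns stand 110 mm to the left and right of the pile's centre line, from 53 mm behind it, and carry a beam 335 mm above the bench. Control panel, 86 mm high, on the deck at front right
- head: dark reading head over the pile, not to be touched. Origin as the reader's. 100 mm wide, centred on the pile; front face 26 mm in front of the pile's centre (x = -86 mm in the reader's frame), running back to x = 33 mm; underside 325 mm, lens ring 313 mm above the bench. A tool pointing straight down does not fit beneath; one leaning back to the reader's front by 30 to 45 degrees does
- nest (a point): point on the deck, 64 mm above the bench, on the centre line of lift and pile, (-60, 0, 64) mm in the reader's frame; axes as the reader's. The pile is three blue trays like the one to load, lying along these axes. The lift was left at any height: the pile's top is 117 to 164 mm above the bench, unknown. The lift is sprung: it gives about 1 mm per 4 N of push, at most 8 mm
- nest_mark (a point): point at deck height below the yellow dots of the piled trays (front left corner), (-34, 21) mm from point nest
- guides (a point): middle between the tops of two aluminium corner guides behind the pile, 45 mm behind its centre, 200 mm above the bench. Their rear legs stand 3 mm behind the rear corners of the pile, their side legs (18 mm long) 3 mm beside them; front and sides of the pile are otherwise open
- bottle: brown reagent bottle, 56 mm wide, 130 mm high; bystander. Origin: centre of its underside
- tube_rack: orange rack with small tubes, 50 (x) x 120 (y) x 40 mm; bystander. Origin: centre of its underside
- tip_box: clear tip box with blue lid, 122 x 84 x 68 mm; bystander. Origin: centre of its underside
- marker: dark marker pen, 120 x 12 mm, lying on the bench; bystander. Origin: centre of its underside
- label_printer: black hand-held label printer with grey keys, 150 x 70 x 35 mm; bystander. Origin: centre of its underside
Mind the look-alikes: they are no part of the job. What is shaped like the tray but pink or red is not meant.

How it is judged:
On the way, in this order (a step that is already met when the one before it is completed fails the run):
1. the blue tray is lifted off its cold block in the fingers (contact force between the fingers and tray above 1 N and height (world z) of tray above 0.06 m), for 0.1 s.
2. the tray, still held, touches down flat on the pile (contact force between the fingers and tray above 1 N and contact force between tray and reader above 0.4 N and horizontal distance between tray and nest below 0.006 m and angle between tray's own z axis and vertical below 0.09 rad and z of tray in the frame of nest below 0.104 m), for 0.1 s.
At the end, for the whole second after the job is handed in: the blue tray rests, released and still, on top of the pile: its centre within 5 mm of the pile's centre line, its yellow dot within 7 mm of the piled trays' dots, level to within about 2 degrees (horizontal distance between tray and nest below 0.005 m and horizontal distance between tray_mark and nest_mark below 0.007 m and angle between tray's own z axis and vertical below 0.04 rad and z of tray in the frame of nest between 0.045 and 0.104 m and contact force between tray and reader above 0.15 N and contact force between the fingers and tray below 0.05 N and linear speed of tray below 0.01 m/s); the robot touches nothing.
It fails at once if the tray is dropped (falls freely by more than about 3 mm) (linear speed of tray above 0.25 m/s and contact force between the fingers and tray below 0.05 N).
It fails at once if the tray is pushed against the pile or the reader with more than 12 N (contact force between tray and reader above 12 N).
It fails at once if the reading head is touched (contact force between head and anything else above 0.5 N).
It fails at once if the green tray or another thing on the bench is disturbed (moved by more than 15 mm) (distance of any of spare_tray, bottle, tube_rack, tip_box, marker, label_printer from where it was at the start of the episode above 0.015 m).
It also fails if it takes over 48 s, if anything falls off the work surface, if the arm or the gripper's body presses on something with over 40 N, if the wrist force passes 120 N, or if a joint passes its speed limit or range.

ROBOT

A 6-joint arm with a two-finger parallel gripper is mounted at the origin on the work surface. World frame = base frame: x ahead of the robot, y to its left, z up, the work surface at z = 0. Lengths are in m, angles in rad, forces in N, time in s.
With the tool pointing down it reaches from about 0.375 to 0.9 m from the base axis. Payload 3.1 kg.
Tool frame: the origin (TCP) lies midway between the tips of the shut fingers; the grasp point (between the pads) lies 19 mm behind it; x points along the fingers, y is the direction in which the jaws open and shut, and the axes are right-handed (so a half turn about x gives the same grasp; the last joint's range is limited). The gripper opens to 85 mm and grips with 20 to 120 N. Pads are 22 mm wide; open, the fingers measure 114 mm over their backs; the gripper's body (76 mm by 85 mm) begins 54 mm behind the grasp point. The pads swing forward as they close: fully open they stand 13 mm farther back than shut.
Start: joints at [0.958, 0.527, 1.433, -0, 1.181, -0.178], TCP at [0.263, 0.567, 0.231] pointing down, gripper open.
Joint ranges: [-3.08, 3.08], [-0.75, 2.2], [0.22, 2.44], [-1.43, 4.57], [0, 2.65], [-2.85, 2.85]. Speed limits (rad/s): [2.79, 2.79, 3.14, 3.14, 3.14, 3.14].

INTERFACE

Orientations are given as a unit quaternion [x, y, z, w].
In Python, from station import manip gives the robot as it stands.
- The arm moves only by the tool carry_out, never from a script. Its argument "commands" is a list that holds one entry, the list of rows, each a list of 7 numbers: the shift along the tool's x, y, z in units of 25 mm (1.0 is 25 mm), then the turn, a rotation vector about the tool's x, y, z in units of 5 degrees (1.0 is 5 degrees), then the finger opening in mm, from 0 to 85.4. A call has exactly 5 rows; each row is the pose to reach, as a shift and turn from the pose commanded when the call began, along the tool's axes at that moment; what a row does not reach only later rows make up. A row lasts 1/10 s, in which the tool goes at most 50 mm and 8.59 degrees, less where a joint would pass 70% of its speed; a pose out of reach is approached as far as the arm can. A call with a gripper value outside its range is refused whole. The fingers move at their own pace and stop on an object; "force" is the grip in N (left out, the last holds). Time passes only in rows, so rows that repeat a pose let the fingers close, or fill a call up. It gives the time, the measured TCP pose, the force and the opening at its end, in the units of the state.
- manip.sense(): the state, without advancing time (a new reading comes with each control period).
- manip.snapshot(name): name is "scene" or "top" or "wrist"; returns a dict with "image" (480x640x3 uint8, red, green, blue), "fx", "fy", "cx", "cy" (pixels), "rvec" (rotation vector, rad) and "tvec" (3), from world to camera coordinates, as OpenCV has them. Camera axes: x right, y down, z forward; pixel columns grow to the right and rows downward; lengths in m; the calibration is good to about 2 mm. A picture is of the moment at which its call begins. There is no depth.
- manip.sign_off(): hands the job in, once; it reports no verdict.
The state is a dict: "t": time; "q": joint angles; "qd": joint speeds; "tau": joint torques, N m; "tcp_pos": TCP position; "tool_rot": TCP orientation; "force": force on the tool from outside, world axes, zero at the start; "ft_torque": the same for the moment, N m; "finger_gap": opening from 0.0 (shut) to 1.0 (fully open).
Only numpy, scipy, OpenCV 4.12 (cv2) and the standard library are available. Lean on these libraries where they do the work, as an engineer would, in place of code of your own. Each camera call takes 0.05 s, during which the arm holds its last target.

## Working session

There is one attempt and no reset: what is moved stays moved. The work goes in short steps, Python scripts to look and compute and a tool call to move; the robot and the scene stay as the last step left them, time stands still between calls to the robot, and variables do not carry over. Pictures are saved under pics/ and viewed, and the job is handed in when it is done.

Besides the shell and the picture viewer there is one more tool, called after "Emit:" in YAML: its name, and indented under it one key for each argument. carry_out: Moves the arm, as the interface text tells. Its arguments: {"type":"object","properties":{"commands":{"type":"array"},"force":{"type":"number"}},"required":["commands"]}

```bash
mkdir -p pics; ls; cat > h.py <<'E'
import numpy as np, cv2, pickle
from scipy.spatial.transform import Rotation as R
from station import manip
def snap(n,tag):
    s=manip.snapshot(n); pickle.dump(s,open(f'{tag}.pkl','wb')); cv2.imwrite(f'pics/{tag}.png',s['image'][:,:,::-1]); return s
def load(tag): return pickle.load(open(f'{tag}.pkl','rb'))
def cam(s):
    K=np.array([[s['fx'],0,s['cx']],[0,s['fy'],s['cy']],[0,0,1]]); Rm=cv2.Rodrigues(np.array(s['rvec'],float))[0]; t=np.array(s['tvec'],float).ravel(); return K,Rm,t
def ray(s,px):
    K,Rm,t=cam(s); d=Rm.T@np.linalg.solve(K,[px[0],px[1],1]); return -Rm.T@t, d/np.linalg.norm(d)
def plane(s,px,z):
    c,d=ray(s,px); return c+d*(z-c[2])/d[2]
def proj(s,P):
    K,Rm,t=cam(s); p=(Rm@np.atleast_2d(P).T).T+t; p=p@K.T; return p[:,:2]/p[:,2:]
def tri(s1,p1,s2,p2):
    c1,d1=ray(s1,p1);c2,d2=ray(s2,p2)
    A=np.array([d1,-d2]).T; x=np.linalg.lstsq(A,c2-c1,rcond=None)[0]
    a=c1+x[0]*d1;b=c2+x[1]*d2; return (a+b)/2,np.linalg.norm(a-b)
E
python3 - <<'E'
from h import *
for n in ['scene','top','wrist']:
    s=snap(n,n+'0'); c,_=ray(s,(320,240)); print(n,c.round(3),s['fx'])
st=manip.sense(); print({k:np.round(v,3) for k,v in st.items()})
E
```

```text
pics
scene [1.259 0.069 0.845] 483.29568261034217
top [ 0.45  -0.15   1.354] 505.31317732247976
wrist [0.193 0.6   0.373] 363.6144811241485
{'t': np.float64(0.15), 'q': array([ 0.957,  0.528,  1.434,  0.   ,  1.181, -0.178]), 'qd': array([-0.001, -0.002, -0.002,  0.   , -0.002, -0.001]), 'tau': array([ 1.0000e-03, -4.4274e+01, -1.7828e+01, -0.0000e+00,  6.0000e-03,
       -0.0000e+00]), 'tcp_pos': array([0.263, 0.566, 0.231]), 'tool_rot': array([ 0.152,  0.691, -0.153,  0.69 ]), 'force': array([-0.333, -0.432,  0.132]), 'ft_torque': array([-0.036, -0.041,  0.006]), 'finger_gap': np.float64(1.001)}
```

View pics/scene0.png

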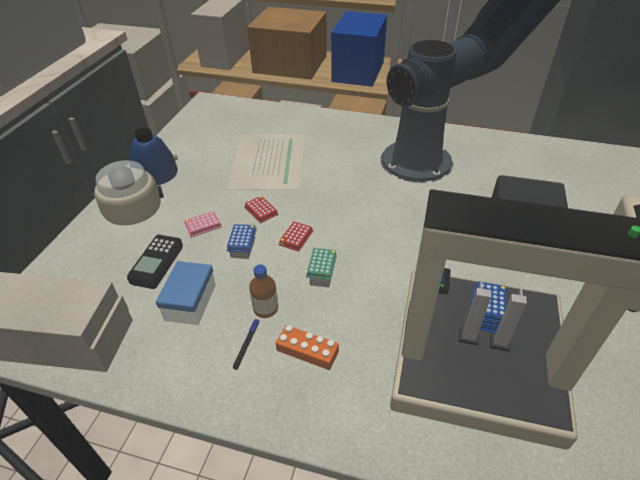

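View pics/top0.png

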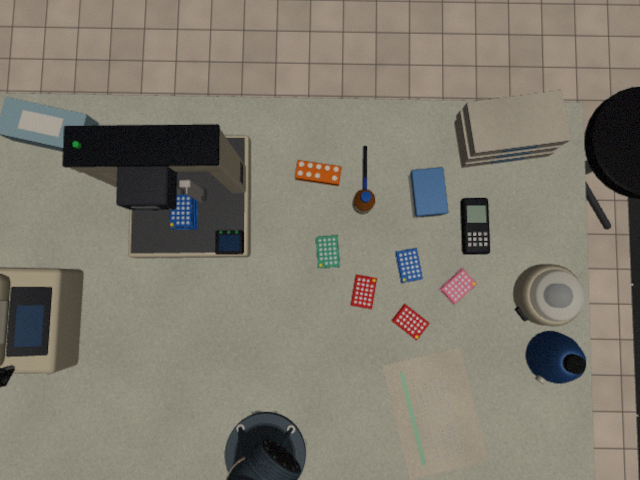

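View pics/wrist0.png

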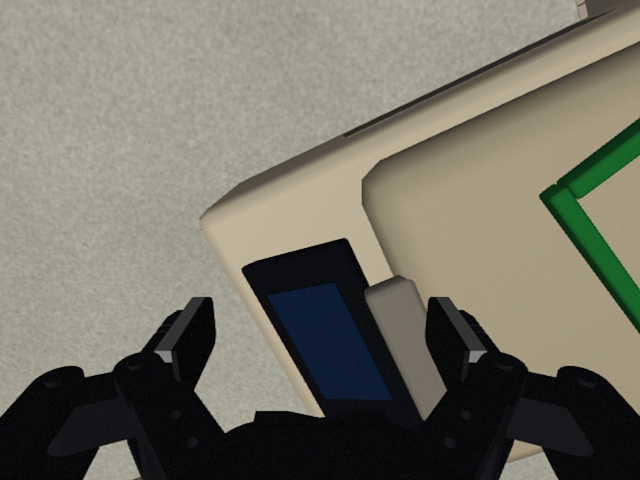

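Candidates in the top view: loose blue tray (409,265), piled blue trays (183,212), green tray (328,251), red trays (364,291) and (410,322), pink tray (458,286), and the blue tip-box lid (430,191). I choose (409,265), and check it in a crop.

```bash
python3 - <<'E'
from h import *
s=load('top0');im=s['image'][:,:,::-1]
a=cv2.resize(im[225:305,370:450],None,fx=5,fy=5,interpolation=cv2.INTER_CUBIC)
b=cv2.resize(im[170:250,140:220],None,fx=5,fy=5,interpolation=cv2.INTER_CUBIC)
cv2.imwrite('pics/c1.png',np.hstack([a,b]))
s=load('scene0');im=s['image'][:,:,::-1]
a=cv2.resize(im[205:265,210:270],None,fx=6.66,fy=6.66,interpolation=cv2.INTER_CUBIC)
b=cv2.resize(im[270:350,450:530],None,fx=5,fy=5,interpolation=cv2.INTER_CUBIC)
cv2.imwrite('pics/c2.png',np.hstack([a[:400,:400],b]))
E
```

```text
(no output)
```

View pics/c1.png

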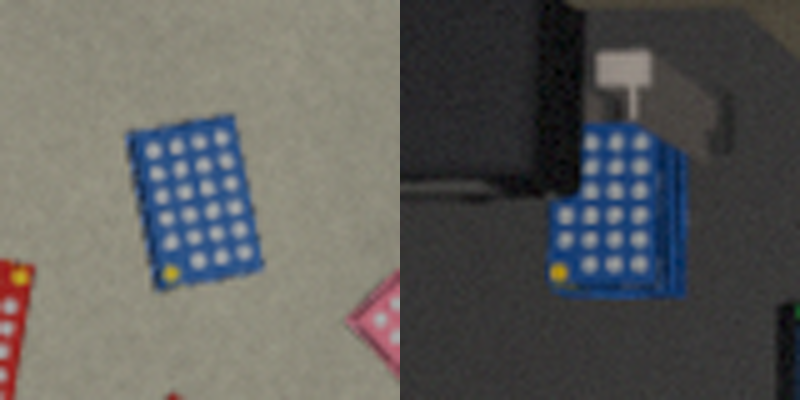

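View pics/c2.png

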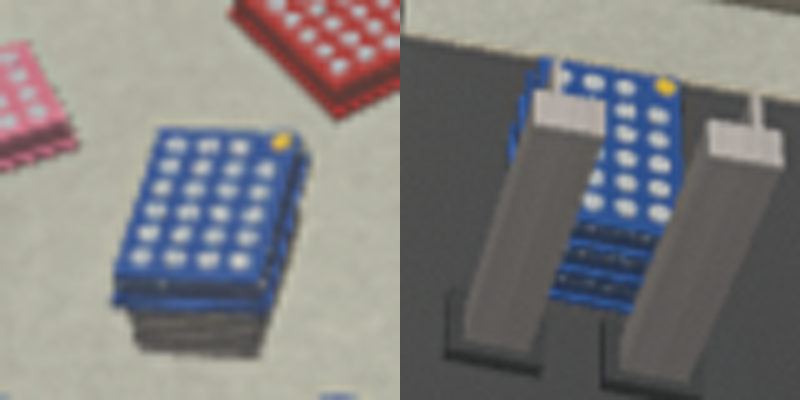

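The crops show the chosen tray raised on a block, with its yellow dot at front left (top view near (404,280)). The pile is under the head, its dot at top view near (172,224), also front left. Now I measure both.

```bash
cat > meas.py <<'E'
from h import *
def blobs(s,roi,kind,up=8):
    x0,x1,y0,y1=roi; im=s['image'][y0:y1,x0:x1]
    im=cv2.resize(im,None,fx=up,fy=up,interpolation=cv2.INTER_CUBIC)
    h=cv2.cvtColor(im,cv2.COLOR_RGB2HSV)
    if kind=='w': m=((h[:,:,1]<90)&(h[:,:,2]>130)).astype(np.uint8)
    elif kind=='y': m=((h[:,:,0]>18)&(h[:,:,0]<35)&(h[:,:,1]>120)&(h[:,:,2]>110)).astype(np.uint8)
    else: m=((h[:,:,0]>100)&(h[:,:,0]<125)&(h[:,:,1]>120)).astype(np.uint8)
    n,l,st,c=cv2.connectedComponentsWithStats(m)
    return [(((c[i]+.5)/up-.5+[x0,y0]),st[i,4]/up**2) for i in range(1,n)],m
E
python3 - <<'E'
from meas import *
T=load('top0');S=load('scene0')
for nm,s,roi in [('T tray',T,(390,430,245,290)),('S tray',S,(220,265,218,262)),('T pile',T,(165,200,190,234)),('S pile',S,(468,512,278,338))]:
    for k in 'yw':
        b,_=blobs(s,roi,k); print(nm,k,[(c.round(1).tolist(),round(float(a),1)) for c,a in b if a>2])
E
```

```text
T tray y [([403.8, 279.2], 4.1)]
T tray w [([410.4, 268.6], 1022.2), ([413.8, 252.1], 7.5), ([409.4, 253.0], 7.4), ([404.9, 253.9], 7.7), ([400.3, 254.7], 8.8), ([414.8, 256.8], 8.1), ([410.3, 257.6], 8.6), ([405.7, 258.4], 8.0), ([401.0, 259.2], 7.7), ([415.8, 261.2], 7.2), ([411.0, 262.1], 8.2), ([406.5, 263.0], 8.2), ([402.0, 263.8], 7.4), ([416.5, 266.0], 8.4), ([412.1, 266.7], 8.5), ([407.5, 267.5], 8.4), ([402.8, 268.2], 7.8), ([417.5, 270.5], 8.7), ([412.9, 271.2], 7.5), ([408.4, 272.0], 7.5), ([403.8, 272.9], 8.4), ([418.4, 275.0], 7.6), ([413.9, 275.9], 7.8), ([409.3, 276.6], 8.9)]
S tray y [([251.8, 225.8], 3.1)]
S tray w [([242.1, 239.1], 1167.6), ([236.0, 226.3], 7.0), ([238.2, 234.9], 50.2), ([244.6, 229.8], 23.2), ([235.1, 229.4], 7.0), ([249.5, 230.1], 7.2), ([233.4, 234.5], 16.2), ([247.5, 237.0], 23.6), ([242.1, 238.3], 15.8), ([231.3, 241.2], 16.6), ([240.8, 243.5], 8.8), ([245.5, 243.7], 8.3)]
T pile y [([171.3, 224.1], 7.6)]
T pile w [([182.8, 198.0], 7.2), ([187.8, 198.0], 7.1), ([178.0, 198.1], 5.5), ([178.0, 202.9], 6.1), ([182.7, 202.9], 7.1), ([187.6, 202.8], 8.0), ([177.7, 207.8], 7.3), ([182.6, 207.7], 8.2), ([187.5, 207.7], 7.9), ([172.7, 212.7], 8.1), ([177.7, 212.7], 7.6), ([182.4, 212.6], 7.9), ([187.5, 212.6], 8.1), ([182.5, 217.4], 7.9), ([187.4, 217.4], 8.2), ([172.6, 217.5], 6.5), ([177.5, 217.5], 6.7), ([187.4, 222.2], 8.0), ([177.4, 222.4], 7.2), ([182.4, 222.4], 8.6)]
S pile y [([502.6, 286.9], 6.7)]
S pile w [([490.6, 284.2], 381.8), ([488.3, 286.0], 12.6), ([494.6, 287.1], 10.8), ([494.7, 291.7], 11.7), ([501.1, 292.7], 12.5), ([494.7, 296.3], 12.8), ([501.2, 297.5], 11.8), ([489.7, 300.4], 2.2), ([494.8, 301.2], 12.6), ([501.4, 302.4], 13.6), ([488.8, 305.2], 8.3), ([494.8, 306.1], 12.8), ([501.3, 307.3], 13.2), ([488.1, 309.8], 13.3), ([494.7, 311.1], 13.5), ([501.4, 312.3], 14.5)]
```

```bash
python3 - <<'E'
from meas import *
T=load('top0');S=load('scene0')
# tray
b,_=blobs(T,(390,430,245,290),'w'); W=np.array([c for c,a in b if 5<a<20]); 
P=np.array([plane(T,w,.046)[:2] for w in W]); y=plane(T,blobs(T,(390,430,245,290),'y')[0][0][0],.046)[:2]
def fitgrid(P,yaw0,npx=6):
    th=yaw0
    # iterate: assign indices
    for it in range(5):
        c,s=np.cos(th),np.sin(th); L=P@np.array([[c,-s],[s,c]]) # local coords
        i=np.round((L[:,0]-L[:,0].min())/.0121);j=np.round((L[:,1]-L[:,1].min())/.012)
        A=[];B=[]
        # model p = o + i*u + j*v
        M=np.c_[np.ones(len(i)),i,j]; X,res,_,_=np.linalg.lstsq(M,P,rcond=None)
        th=np.arctan2(X[1,1],X[1,0])
    return X,th,i,j,(M@X-P)
X,th,i,j,r=fitgrid(P,0.15); print('tray pitch',np.linalg.norm(X[1]),np.linalg.norm(X[2]),'yaw u,v',np.degrees(th),np.degrees(np.arctan2(-X[2,0],X[2,1])),'ctr',X[0]+2.5*X[1]+1.5*X[2],'res',abs(r).max(), i.max(),j.max())
c,s=np.cos(th),np.sin(th); print('from dot',y-np.array([[c,-s],[s,c]])@[-.034,.021])
# pile triangulate
prs=[((171.3,224.1),(502.6,286.9)),((172.6,217.5),(501.1,292.7)),((172.7,212.7),(501.2,297.5)),((177.4,222.4),(494.6,287.1)),((177.5,217.5),(494.7,291.7)),((177.7,212.7),(494.7,296.3)),((177.7,207.8),(494.8,301.2)),((178,202.9),(494.8,306.1)),((178,198.1),(494.7,311.1)),((182.4,222.4),(488.3,286)),((182.8,198),(488.1,309.8))]
z=[]
for p,q in prs:
    a,g=tri(T,p,S,q); z.append(a[2]); print(a.round(4),round(g,4))
z=np.median(z); print('z',z)
b,_=blobs(T,(165,200,190,234),'w'); P=np.array([plane(T,c,z)[:2] for c,a in b if a>2])
X,th,i,j,r=fitgrid(P,0.0); print('pile pitch',np.linalg.norm(X[1]),np.linalg.norm(X[2]),'yaw',np.degrees(th),np.degrees(np.arctan2(-X[2,0],X[2,1])),'ctr',X[0]+2.5*X[1]+1.5*X[2],abs(r).max(),i.max(),j.max())
y=plane(T,(171.3,224.1),z)[:2];c,s=np.cos(th),np.sin(th); print('from dot',y-np.array([[c,-s],[s,c]])@[-.034,.021])
E
```

```text
tray pitch 0.011960020170597064 0.01201228122868679 yaw u,v 11.220508934641204 11.14861123133799 ctr [ 0.49080276 -0.36217539] res 0.0003092013844434027 5.0 3.0
from dot [ 0.49090498 -0.36210459]
[0.5769 0.2301 0.1321] 0.0017
[0.5931 0.2275 0.1325] 0.0018
[0.6049 0.228  0.1321] 0.0018
[0.5813 0.2154 0.132 ] 0.0019
[0.5933 0.2158 0.1321] 0.0017
[0.6051 0.2159 0.1321] 0.0015
[0.6172 0.2165 0.132 ] 0.0016
[0.6293 0.2165 0.132 ] 0.0011
[0.6411 0.2169 0.1318] 0.0016
[0.5815 0.2034 0.1319] 0.0015
[0.6415 0.205  0.1322] 0.0016
z 0.13208005394523914
pile pitch 0.011957127710086356 0.011983075490749562 yaw 1.4454265871125056 1.5617540940912966 ctr [0.61133599 0.21103424] 0.00036955644482578043 5.0 3.0
from dot [0.61136515 0.21090278]
```

```bash
cat > plan.py <<'E'
from h import *
# tool orientation: leaning back by th (body towards -x of object), yaw, flip
def toolR(th,yaw,flip):
    th=np.radians(th)
    x=np.array([np.sin(th),0,-np.cos(th)]); y=np.array([0,1.,0])*(-1 if flip else 1); z=np.cross(x,y)
    return R.from_euler('z',yaw,degrees=True)*R.from_matrix(np.array([x,y,z]).T)
def delta(p,Rt,cur=None):
    """shift (25mm) and turn (5deg) in current tool axes"""
    st=manip.sense() if cur is None else cur
    R0=R.from_quat(st['tool_rot']); d=R0.inv().apply(np.array(p)-st['tcp_pos'])/.025
    w=np.degrees((R0.inv()*Rt).as_rotvec())/5
    return d.round(2),w.round(2)
def show():
    st=manip.sense(); r=R.from_quat(st['tool_rot']).as_matrix()
    print('t',round(float(st['t']),2),'tcp',st['tcp_pos'].round(4),'F',np.round(st['force'],2),'gap',round(float(st['finger_gap']),3),'q',np.round(st['q'],2)); 
    x=r[:,0]; y=r[:,1]; print(' x',x.round(3),'y',y.round(3),'lean',round(float(np.degrees(np.arccos(-x[2]))),2),'yaw of y-axis',round(float(np.degrees(np.arctan2(-y[0],y[1]))),2),'y tilt',round(float(np.degrees(y[2])),2))
E
python3 - <<'E'
from plan import *
show()
st=manip.sense();s=load('wrist0');c,d=ray(s,(320,240));R0=R.from_quat(st['tool_rot']);print('cam in tool',R0.inv().apply(c-st['tcp_pos']).round(3),R0.inv().apply(d).round(3))
for f in (0,1):
  print(delta([.45,-.36,.22],toolR(35,11.2,f)))
E
```

```text
t 0.15 tcp [0.2629 0.5664 0.2305] F [-0.33 -0.43  0.13] gap 1.001 q [ 0.96  0.53  1.43  0.    1.18 -0.18]
 x [-0.001 -0.001 -1.   ] y [ 0.421  0.907 -0.002] lean 0.1 yaw of y-axis -24.91 y tilt -0.1
cam in tool [-0.143  0.001 -0.077] [ 0.946 -0.001  0.325]
(array([  0.47, -30.45,  22.4 ]), array([-6.99, -6.77,  2.22]))
(array([  0.47, -30.45,  22.4 ]), array([27.64,  2.86,  8.73]))
```

Emit:
carry_out:
  commands:
    - [[-2,0,0,0,0,0,85],[-2.8,-1,1.4,0,0,0,85],[-2.8,-2.3,2.8,0,0,0,85],[-2.8,-3.6,4.2,0,0,0,85],[-2.8,-5,5.6,0,0,0,85]]
  force: 30

```text
t: 0.65
tcp_pos: [0.3379, 0.393, 0.3013]
tool_rot: [0.152, 0.69, -0.152, 0.691]
force: [1.6, -1.7, 0.3]
finger_gap: 0.993
```

Emit:
carry_out:
  commands:
    - [[0,-1.8,0.8,-0.7,-0.4,0.2,85],[0,-3.6,1.6,-1.6,-0.8,0.4,85],[0,-5.4,2.4,-2.6,-1.2,0.6,85],[0,-7.2,3.2,-3.6,-1.6,0.8,85],[0,-9,4,-4.6,-2,1,85]]

```text
t: 1.15
tcp_pos: [0.3331, 0.1586, 0.3012]
tool_rot: [0.033, 0.641, -0.001, 0.767]
force: [0.7, -0.9, 0.3]
finger_gap: 0.997
```

```bash
python3 - <<'E'
from plan import *
show(); print(delta([.43,-.36,.25],toolR(35,11.2,0)))
E
```

```text
t 1.15 tcp [0.3331 0.1586 0.3012] F [ 0.73 -0.93  0.28] gap 0.997 q [ 0.12 -0.02  2.03  0.02  0.95 -1.41]
 x [ 0.179  0.041 -0.983] y [0.044 0.998 0.05 ] lean 10.61 yaw of y-axis -2.52 y tilt 2.86
(array([  1.85, -20.63,   4.53]), array([-2.77, -4.86,  0.53]))
```

Emit:
carry_out:
  commands:
    - [[0.4,-2,0.5,-0.4,-0.6,0,85],[0.6,-4,1,-0.8,-1.2,0.1,85],[0.8,-6,1.4,-1.2,-1.8,0.2,85],[1,-8,1.9,-1.6,-2.4,0.3,85],[1.2,-10,2.3,-2,-3,0.4,85]]

```text
t: 1.65
tcp_pos: [0.3701, -0.006, 0.2775]
tool_rot: [-0.01, 0.552, 0.057, 0.832]
force: [0.4, 0.5, 0.2]
finger_gap: 0.994
```

```bash
python3 - <<'E'
from plan import *
show(); print(delta([.43,-.37,.22],toolR(35,11.2,0)))
E
```

```text
t 1.65 tcp [ 0.3701 -0.006   0.2775] F [0.39 0.47 0.16] gap 0.994 q [-0.56 -0.05  2.21  0.42  0.74 -2.51]
 x [ 0.384  0.083 -0.92 ] y [-0.106  0.993  0.046] lean 23.13 yaw of y-axis 6.08 y tilt 2.63
(array([  1.82, -14.82,   0.14]), array([-1.15, -2.38,  0.04]))
```

```bash
cat > kin.py <<'E'
from plan import *
from scipy.optimize import least_squares
def fk(q,p):
    h,L1,L2,a,d,b=p
    R1=R.from_euler('z',q[0]); R2=R1*R.from_euler('y',q[1]); R3=R2*R.from_euler('y',q[2])
    Rt=R3*R.from_euler('z',q[3])*R.from_euler('y',q[4])*R.from_euler('z',q[5])
    P=np.array([0,0,h])+R1.apply([b,0,0])+R2.apply([0,0,L1])+R3.apply([a,0,L2])+Rt.apply([0,0,d])
    return P,Rt
E
cat > rec.py <<'E'
import json,sys
from plan import *
st=manip.sense(); open('rec.jsonl','a').write(json.dumps({k:np.array(st[k]).tolist() for k in ('q','tcp_pos','tool_rot')})+'\n')
E
python3 rec.py; python3 - <<'E'
from kin import *
import json
d=[json.loads(l) for l in open('rec.jsonl')]
d.append(dict(q=[.958,.527,1.433,0,1.181,-.178],tcp_pos=[.263,.567,.231],tool_rot=[.152,.691,-.153,.69]))
d.append(dict(q=[.12,-.02,2.03,.02,.95,-1.41],tcp_pos=[.3331,.1586,.3012],tool_rot=[0.033,0.641,-0.001,0.767]))
f=lambda p: np.concatenate([fk(e['q'],list(p)+[0])[0]-e['tcp_pos'] for e in d])
s=least_squares(f,[.3,.4,.4,0,.3]); print(s.x.round(3),s.fun.round(3))
for e in d: print((fk(e['q'],list(s.x)+[0])[1].inv()*R.from_quat(e['tool_rot'])).as_matrix().round(2).tolist())
E
```

```text
[0.904 0.65  0.485 0.438 0.668] [-0.005 -0.007  0.029  0.088 -0.068 -0.022  0.023 -0.105 -0.007]
[[-0.0, -1.0, -0.0], [-0.0, 0.0, -1.0], [1.0, -0.0, -0.0]]
[[0.0, -1.0, -0.0], [0.0, 0.0, -1.0], [1.0, 0.0, 0.0]]
[[-0.0, -1.0, -0.0], [-0.0, 0.0, -1.0], [1.0, -0.0, -0.0]]
```

```bash
cat > kin.py <<'E'
from plan import *
import json
from scipy.optimize import least_squares
def fk(q,p):
    h,L1,L2,a,d,c=p
    R1=R.from_euler('z',q[0]); R2=R1*R.from_euler('y',q[1]); R3=R2*R.from_euler('y',q[2])
    Rt=R3*R.from_euler('z',q[3])*R.from_euler('y',q[4])*R.from_euler('z',q[5])
    P=np.array([0,0,h])+R1.apply([0,c,0])+R2.apply([0,0,L1])+R3.apply([a,0,L2])+Rt.apply([0,0,d])
    return P,Rt
T0=R.from_matrix([[0,-1,0],[0,0,-1],[1,0,0]])
def data():
    d=[json.loads(l) for l in open('rec.jsonl')]
    d.append(dict(q=[.958,.527,1.433,0,1.181,-.178],tcp_pos=[.263,.567,.231],tool_rot=[.152,.691,-.153,.69]))
    d.append(dict(q=[.12,-.02,2.03,.02,.95,-1.41],tcp_pos=[.3331,.1586,.3012],tool_rot=[0.033,0.641,-0.001,0.767]))
    return d
def fit():
    d=data(); p0=np.array([.3,.4,.4,0,.3,.1])
    f=lambda p: np.concatenate([np.concatenate([fk(e['q'],p)[0]-e['tcp_pos'] for e in d]),.003*(p-p0)])
    return least_squares(f,p0)
E
python3 - <<'E'
from kin import *
s=fit(); print(s.x.round(3),s.fun.round(3))
E
```

```text
[0.285 0.585 0.397 0.122 0.296 0.112] [ 0.     0.    -0.    -0.     0.001  0.001 -0.    -0.001 -0.001 -0.
  0.001 -0.     0.    -0.     0.   ]
```

```bash
cat >> kin.py <<'E'
lo=np.array([-3.08,-.75,.22,-1.43,0,-2.85]);hi=np.array([3.08,2.2,2.44,4.57,2.65,2.85])
def ik(P,Rt,par,seeds):
    out=[]
    for s0 in seeds:
        g=lambda q:np.r_[fk(q,par)[0]-P,.3*((fk(q,par)[1]*T0).inv()*Rt).as_rotvec()]
        r=least_squares(g,np.clip(s0,lo+.01,hi-.01),bounds=(lo,hi))
        out.append((r.cost,r.x))
    return min(out,key=lambda o:round(o[0],7)+1e-9*np.linalg.norm(o[1]-seeds[0]))
E
python3 - <<'E'
from kin import *
par=fit().x; rng=np.random.default_rng(0)
cur=manip.sense()['q']
seeds=[cur]+[lo+(hi-lo)*rng.random(6) for _ in range(25)]
for fl in (0,1):
  for th in (30,35,40):
    R1=toolR(th,11.2,fl);Rp=toolR(th,1.5,fl)
    for nm,P,Rr in [('tray',[.496,-.36,.042],R1),('trayhi',[.47,-.362,.15],R1),('pile',[.615,.211,.145],Rp),('pilefront',[.47,.207,.19],Rp),('mid',[.45,-.05,.22],toolR(th,6,fl))]:
      sol={}
      for s in seeds:
        c,q=ik(np.array(P),Rr,par,[s])
        if c<1e-8: sol[tuple(q.round(1))]=1
      print(fl,th,nm,[tuple(map(float,k)) for k in sol])
E
```

```text
0 30 tray [(-1.1, 0.8, 1.8, 1.0, 0.6, 2.6)]
0 30 trayhi [(-1.1, 0.6, 1.8, 0.8, 0.8, 2.8)]
0 30 pile [(0.2, 0.6, 1.8, -0.4, 0.2, -1.1)]
0 30 pilefront [(0.3, 0.4, 2.1, -0.6, 0.2, -0.8)]
0 30 mid []
0 35 tray [(-1.1, 0.8, 1.8, 1.2, 0.6, 2.4)]
0 35 trayhi [(-1.1, 0.6, 1.9, 0.9, 0.8, 2.7)]
0 35 pile [(0.2, 0.6, 1.9, -0.9, 0.1, -0.5)]
0 35 pilefront []
0 35 mid []
0 40 tray [(-1.1, 0.8, 1.9, 1.3, 0.7, 2.3)]
0 40 trayhi [(-1.2, 0.6, 1.9, 1.0, 0.8, 2.5)]
0 40 pile [(0.2, 0.6, 1.9, 4.1, 0.1, 0.7)]
0 40 pilefront [(0.3, 0.4, 2.2, 4.0, 0.2, 1.0)]
0 40 mid [(-0.7, 0.3, 2.4, 1.6, 0.5, 2.5)]
1 30 tray [(-1.1, 0.8, 1.8, 1.0, 0.6, -0.5)]
1 30 trayhi [(-1.1, 0.6, 1.8, 0.8, 0.8, -0.3)]
1 30 pile [(0.2, 0.6, 1.8, -0.4, 0.2, 2.1)]
1 30 pilefront [(0.3, 0.4, 2.1, -0.6, 0.2, 2.4)]
1 30 mid [(-0.6, 0.2, 2.2, 0.9, 0.4, 0.1)]
1 35 tray [(-1.1, 0.8, 1.8, 1.2, 0.6, -0.7)]
1 35 trayhi [(-1.1, 0.6, 1.9, 0.9, 0.8, -0.5)]
1 35 pile [(0.2, 0.6, 1.9, -0.9, 0.1, 2.6)]
1 35 pilefront []
1 35 mid [(-0.6, 0.2, 2.3, 1.2, 0.4, -0.3)]
1 40 tray [(-1.1, 0.8, 1.9, 1.3, 0.7, -0.9)]
1 40 trayhi [(-1.2, 0.6, 1.9, 1.0, 0.8, -0.6)]
1 40 pile [(0.2, 0.6, 1.9, 4.1, 0.1, -2.4)]
1 40 pilefront [(0.3, 0.4, 2.2, 4.0, 0.2, -2.2)]
1 40 mid [(-0.7, 0.3, 2.4, 1.6, 0.5, -0.7)]
```

```bash
python3 - <<'E'
from h import *
s=snap('scene','scene1'); t=snap('top','top1'); 
im=s['image'][:,:,::-1]; st=manip.sense(); u=proj(s,st['tcp_pos'])[0].astype(int);print(u)
x=max(0,u[0]-90);y=max(0,u[1]-130)
a=cv2.resize(im[y:y+180,x:x+180],(600,600),interpolation=cv2.INTER_CUBIC)
cv2.imwrite('pics/g1.png',cv2.convertScaleAbs(a,alpha=1.8,beta=20))
im=t['image'][:,:,::-1];u=proj(t,st['tcp_pos'])[0].astype(int);print(u)
a=cv2.resize(im[max(0,u[1]-60):u[1]+90,u[0]-75:u[0]+75],(600,600),interpolation=cv2.INTER_CUBIC)
cv2.imwrite('pics/g2.png',cv2.convertScaleAbs(a,alpha=1.8,beta=20))
E
```

```text
[404 148]
[258 316]
```

View pics/g1.png

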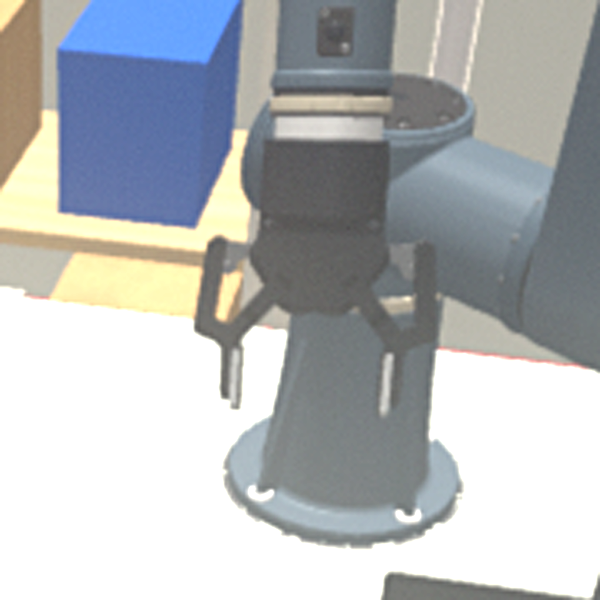

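View pics/g2.png

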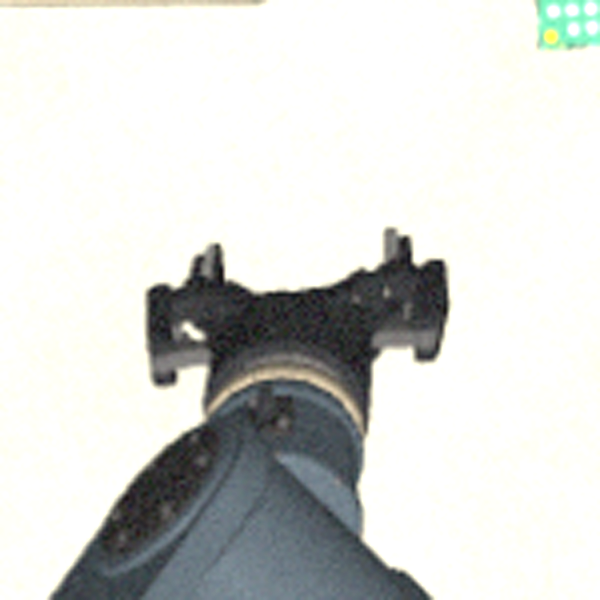

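```bash
python3 - <<'E'
from h import *
t=load('top1');st=manip.sense();R0=R.from_quat(st['tool_rot']);u=proj(t,st['tcp_pos'])[0].astype(int)
for o in ([-.143,0,-.077],[-.143,0,-.04],[-.073,0,0],[-.16,0,0],[-.143,0.04,-.077]):
  p=proj(t,st['tcp_pos']+R0.apply(o))[0]; print(o,((p-[u[0]-75,max(0,u[1]-60)])*4).round())
E
```

```text
[-0.143, 0, -0.077] [303. 526.]
[-0.143, 0, -0.04] [295. 457.]
[-0.073, 0, 0] [296. 307.]
[-0.16, 0, 0] [285. 401.]
[-0.143, 0.04, -0.077] [218. 533.]
```

Emit:
carry_out:
  commands:
    - [[0,-1,0.4,1.7,0,0,85],[0,-2,0.8,3.4,0,0,85],[0,-3.5,1.2,5.1,0,0,85],[0,-5,1.6,6.8,0,0,85],[0,-6.5,2,8.5,0,0,85]]

```text
t: 2.25
tcp_pos: [0.4335, -0.1621, 0.289]
tool_rot: [0.295, 0.537, -0.149, 0.777]
force: [1.3, 0.2, 0.6]
finger_gap: 0.998
```

```bash
python3 rec.py; python3 - <<'E'
from plan import *
show(); print(delta([.45,-.37,.22],toolR(30,11.2,1)))
E
```

```text
t 2.25 tcp [ 0.4335 -0.1621  0.289 ] F [1.28 0.25 0.63] gap 0.998 q [-0.83  0.12  1.97  0.45  0.89 -2.01]
 x [ 0.38   0.085 -0.921] y [0.547 0.782 0.298] lean 22.93 yaw of y-axis -34.97 y tilt 17.1
(array([ 2.08, -6.97,  4.93]), array([26.23,  0.6 ,  1.68]))
```

Emit:
carry_out:
  commands:
    - [[0,-0.8,0.5,1.7,0,0.1,85],[0.2,-1.6,1,3.4,0,0.2,85],[0.4,-2.4,1.5,5.1,0,0.3,85],[0.5,-3,2,6.8,0,0.4,85],[0.5,-3.5,2.5,8.5,0,0.5,85]]

```text
t: 2.75
tcp_pos: [0.4374, -0.2675, 0.2667]
tool_rot: [0.568, 0.44, -0.316, 0.619]
force: [0.2, 0.4, -0.3]
finger_gap: 0.991
```

```bash
python3 rec.py; python3 - <<'E'
from plan import *
show(); print(delta([.45,-.37,.22],toolR(30,11.2,1)))
E
```

```text
t 2.75 tcp [ 0.4374 -0.2675  0.2667] F [ 0.15  0.41 -0.3 ] gap 0.991 q [-1.02  0.26  1.88  0.53  0.94 -1.5 ]
 x [ 0.412  0.108 -0.905] y [0.892 0.155 0.425] lean 25.24 yaw of y-axis -80.14 y tilt 24.36
(array([ 1.45, -0.98,  4.18]), array([17.73,  0.53,  0.98]))
```

Emit:
carry_out:
  commands:
    - [[0,0,0.7,1.7,0,0.1,85],[0,0,1.4,3.4,0,0.2,85],[0,-0.2,2,5.1,0.1,0.3,85],[0,-0.4,2.5,6.8,0.2,0.4,85],[0,-0.5,3,8.5,0.2,0.5,85]]

```text
t: 3.25
tcp_pos: [0.4409, -0.343, 0.2595]
tool_rot: [0.766, 0.289, -0.436, 0.375]
force: [-0.6, -0.6, -0.0]
finger_gap: 0.996
```

```bash
python3 rec.py; python3 - <<'E'
from plan import *
show(); print(delta([.45,-.37,.22],toolR(30,11.2,1)))
E
```

```text
t 3.25 tcp [ 0.4409 -0.343   0.2595] F [-0.58 -0.56 -0.01] gap 0.996 q [-1.12  0.35  1.78  0.58  0.99 -0.88]
 x [ 0.453  0.116 -0.884] y [ 0.769 -0.553  0.322] lean 27.88 yaw of y-axis -125.7 y tilt 18.44
(array([1.44, 0.37, 1.26]), array([9.24, 0.29, 0.45]))
```

Emit:
carry_out:
  commands:
    - [[0,0,0.3,1.7,0,0.1,85],[0,0.1,0.6,3.4,0,0.2,85],[0,0.2,0.9,5.1,0.1,0.3,85],[0,0.3,1.2,6.8,0.2,0.4,85],[0,0.3,1.3,8.5,0.3,0.4,85]]

```text
t: 3.75
tcp_pos: [0.4323, -0.3739, 0.2512]
tool_rot: [0.86, 0.103, -0.495, 0.075]
force: [-0.1, 0.1, -0.2]
finger_gap: 0.996
```

```bash
python3 rec.py; python3 - <<'E'
from plan import *
show(); print(delta([.45,-.37,.22],toolR(30,11.2,1)))
s=snap('scene','scene2'); w=snap('wrist','wrist2')
im=s['image'][:,:,::-1]; st=manip.sense(); u=proj(s,st['tcp_pos'])[0].astype(int)
R0=R.from_quat(st['tool_rot'])
x=max(0,u[0]-75);y=max(0,u[1]-120)
for o in ([-.143,0,-.077],[-.143,0,-.04],[0,0,0]): print(o,((proj(s,st['tcp_pos']+R0.apply(o))[0]-[x,y])*4).round())
a=cv2.resize(im[y:y+150,x:x+150],(600,600),interpolation=cv2.INTER_CUBIC)
cv2.imwrite('pics/g3.png',cv2.convertScaleAbs(a,alpha=1.8,beta=20))
E
```

```text
t 3.75 tcp [ 0.4323 -0.3739  0.2512] F [-0.12  0.11 -0.24] gap 0.996 q [-1.18  0.38  1.77  0.63  0.98 -0.23]
 x [ 0.49   0.102 -0.866] y [ 0.251 -0.968  0.028] lean 30.02 yaw of y-axis -165.44 y tilt 1.6
(array([ 1.44, -0.01, -0.  ]), array([ 0.74, -0.01,  0.06]))
[-0.143, 0, -0.077] [269. 197.]
[-0.143, 0, -0.04] [283. 203.]
[0, 0, 0] [303. 481.]
```

View pics/g3.png

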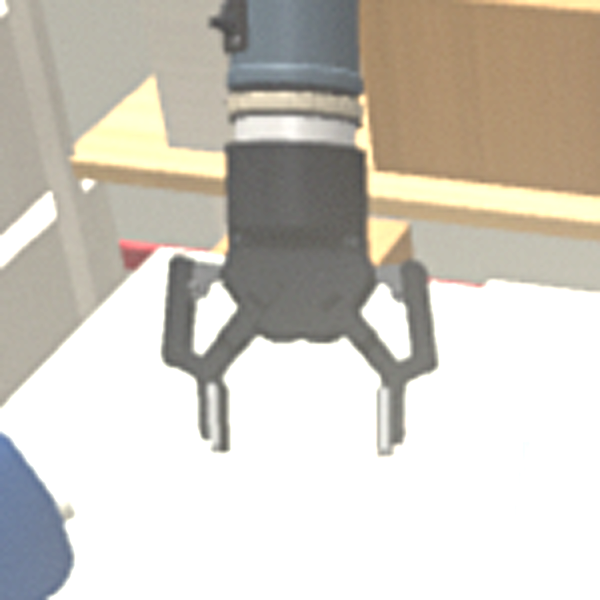

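View pics/wrist2.png

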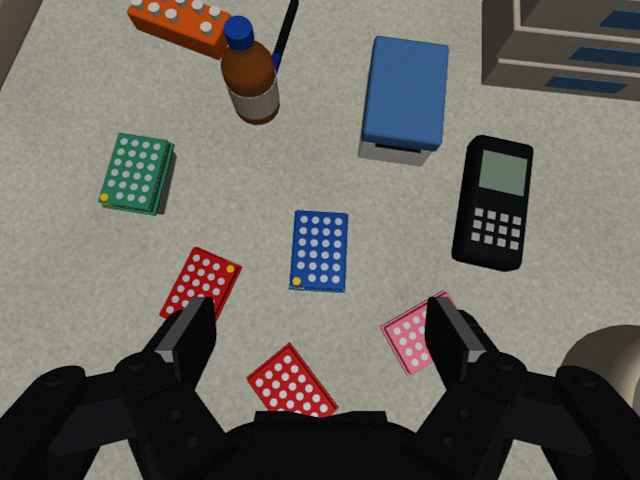

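No camera body shows in the scene view (only the plain gripper at crop (269,197)), so this half-turn is safe near the head. The wrist view shows the blue tray at (320,250), dot at (296,281). I measure it again with the wrist camera.

```bash
cat >> meas.py <<'E'
def fitgrid(P,yaw0):
    th=yaw0
    for it in range(5):
        c,s=np.cos(th),np.sin(th); L=P@np.array([[c,-s],[s,c]])
        i=np.round((L[:,0]-L[:,0].min())/.012);j=np.round((L[:,1]-L[:,1].min())/.012)
        M=np.c_[np.ones(len(i)),i,j]; X=np.linalg.lstsq(M,P,rcond=None)[0]; th=np.arctan2(X[1,1],X[1,0])
    print('n',len(P),'pitch',np.linalg.norm(X[1]).round(5),np.linalg.norm(X[2]).round(5),'yaw',np.degrees(th).round(2),np.degrees(np.arctan2(-X[2,0],X[2,1])).round(2),'ctr',(X[0]+2.5*X[1]+1.5*X[2]).round(4),'res',abs(M@X-P).max().round(5),i.max(),j.max())
E
python3 - <<'E'
from meas import *
w=load('wrist2');roi=(285,355,205,298)
b,_=blobs(w,roi,'w'); P=np.array([plane(w,c,.046)[:2] for c,a in b if 20<a<90]); fitgrid(P,.19)
b,_=blobs(w,roi,'y'); print(b, plane(w,b[0][0],.046))
E
```

```text
n 23 pitch 0.01201 0.012 yaw 11.14 11.07 ctr [ 0.4902 -0.3632] res 9e-05 5.0 3.0
[(array([296.27486878, 280.64373095]), np.float64(46.140625)), (array([301.34447674, 287.76744186]), np.float64(2.6875))] [ 0.45279103 -0.34914974  0.046     ]
```

```bash
python3 - <<'E'
from kin import *
s=fit(); print(s.x.round(4),abs(s.fun).max().round(4))
Rg=toolR(30,11.1,1); x=Rg.as_matrix()[:,0]; G=np.array([.4942,-.3622,.0395])
print('pre',delta(G-.07*x,Rg)); print('grasp',delta(G,Rg)); show()
E
```

```text
[0.2793 0.586  0.3948 0.1176 0.2951 0.1117] 0.0012
pre (array([ 5.79, -0.08,  2.04]), array([ 0.83, -0.  ,  0.07]))
grasp (array([ 8.59, -0.07,  2.05]), array([ 0.83, -0.  ,  0.07]))
t 3.85 tcp [ 0.4321 -0.3737  0.2511] F [-0.21  0.89 -0.11] gap 0.992 q [-1.18  0.38  1.77  0.63  0.98 -0.24]
 x [ 0.489  0.103 -0.866] y [ 0.257 -0.966  0.031] lean 30.01 yaw of y-axis -165.12 y tilt 1.76
```

Emit:
carry_out:
  commands:
    - [[1,0,0.5,0.2,0,0,80],[2.5,0,1,0.4,0,0,80],[4,-0.1,1.5,0.6,0,0.05,80],[5.2,-0.1,2.04,0.83,0,0.07,80],[5.8,-0.08,2.04,0.83,0,0.07,80]]

```text
t: 4.35
tcp_pos: [0.4597, -0.3677, 0.0976]
tool_rot: [0.862, 0.086, -0.498, 0.048]
force: [-0.1, 0.5, -0.2]
finger_gap: 0.938
```

```bash
python3 rec.py; python3 - <<'E'
from kin import *
Rg=toolR(30,11.1,1); x=Rg.as_matrix()[:,0]; G=np.array([.4942,-.3622,.0395])
print('grasp',delta(G,Rg)); show(); snap('wrist','wrist3')
E
```

```text
grasp (array([ 2.71,  0.06, -0.05]), array([0.01, 0.01, 0.04]))
t 4.35 tcp [ 0.4597 -0.3677  0.0976] F [-0.11  0.5  -0.19] gap 0.938 q [-1.12  0.66  1.86  0.87  0.68 -0.46]
 x [ 0.489  0.1   -0.866] y [ 0.195 -0.981 -0.003] lean 29.97 yaw of y-axis -168.76 y tilt -0.17
```

View pics/wrist3.png

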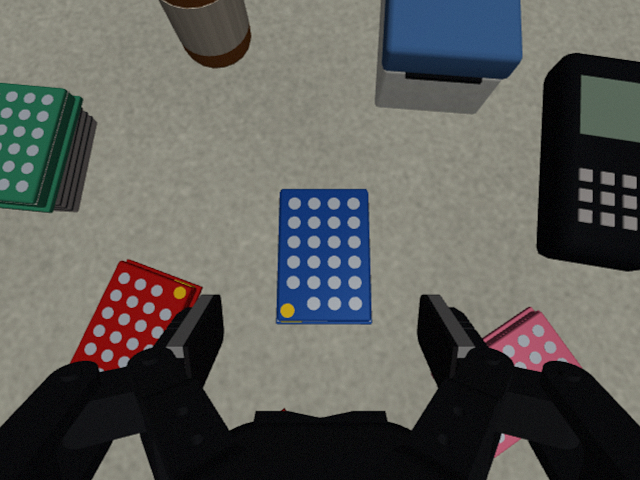

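Tray is centred between the fingers (tray midline column 323, fingers 215–425). Descending.

Emit:
carry_out:
  commands:
    - [[0.8,0,0,0,0,0,78],[1.6,0.03,0,0,0,0.02,76],[2.2,0.06,0,0,0,0.04,76],[2.6,0.06,-0.05,0,0,0.04,76],[2.7,0.06,-0.05,0,0,0.04,76]]

```text
t: 4.9
tcp_pos: [0.4955, -0.3649, 0.0431]
tool_rot: [0.863, 0.082, -0.497, 0.051]
force: [-0.0, 0.4, -0.4]
finger_gap: 0.885
```

```bash
python3 rec.py; python3 - <<'E'
from kin import *
Rg=toolR(30,11.1,1); G=np.array([.4942,-.3622,.0395])
print('grasp',delta(G,Rg)); show(); snap('wrist','wrist4');s=snap('scene','scene4')
u=proj(s,G)[0].astype(int); im=s['image'][u[1]-40:u[1]+40,u[0]-40:u[0]+40,::-1]
cv2.imwrite('pics/g4.png',cv2.convertScaleAbs(cv2.resize(im,(560,560),interpolation=cv2.INTER_CUBIC),alpha=1.5,beta=10))
E
```

```text
grasp (array([ 0.11, -0.12,  0.1 ]), array([ 0.03, -0.02, -0.06]))
t 4.9 tcp [ 0.4955 -0.3649  0.0431] F [-0.02  0.43 -0.36] gap 0.885 q [-1.06  0.77  1.83  1.    0.6  -0.55]
 x [ 0.493  0.092 -0.865] y [ 0.192 -0.981  0.006] lean 30.11 yaw of y-axis -168.91 y tilt 0.33
```

View pics/g4.png

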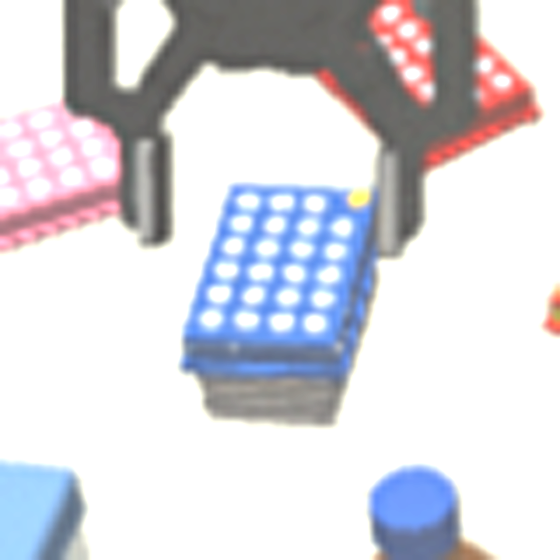

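View pics/wrist4.png

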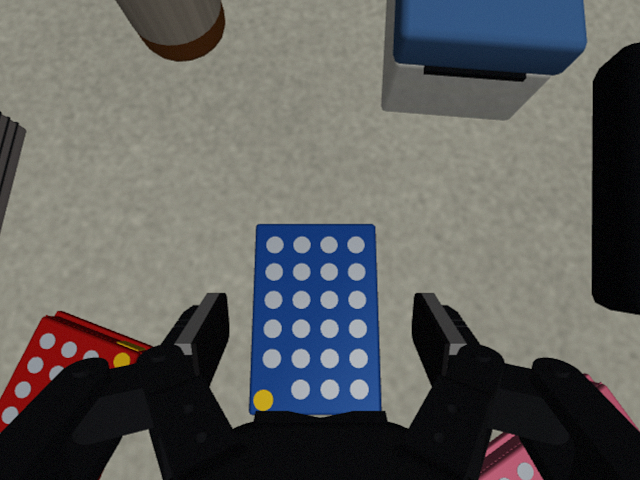

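Emit:
carry_out:
  commands:
    - [[0,0,0,0,0,0,72],[0,0,0,0,0,0,70],[0,0,0,0,0,0,68],[0,0,0,0,0,0,68],[0,0,0,0,0,0,68]]

```text
t: 5.5
tcp_pos: [0.4942, -0.3652, 0.0428]
tool_rot: [0.863, 0.081, -0.497, 0.05]
force: [0.8, 0.5, 0.9]
finger_gap: 0.796
```

```bash
python3 rec.py; python3 - <<'E'
from meas import *
from kin import *
Rg=toolR(30,11.1,1); G=np.array([.4942,-.3622,.0395])
print('grasp',delta(G,Rg)); show(); w=snap('wrist','wrist5')
b,_=blobs(w,(245,385,220,412),'w'); P=np.array([plane(w,c,.046)[:2] for c,a in b if 60<a<900]); fitgrid(P,.19)
E
```

```text
grasp (array([ 0.12, -0.12,  0.05]), array([ 0.  , -0.02, -0.06]))
t 5.5 tcp [ 0.4942 -0.3652  0.0428] F [0.85 0.5  0.9 ] gap 0.796 q [-1.06  0.77  1.83  1.    0.6  -0.55]
 x [ 0.493  0.091 -0.865] y [ 0.19  -0.982  0.005] lean 30.08 yaw of y-axis -169.05 y tilt 0.27
n 23 pitch 0.01202 0.01202 yaw 11.12 11.11 ctr [ 0.49   -0.3631] res 3e-05 5.0 3.0
```

View pics/wrist5.png

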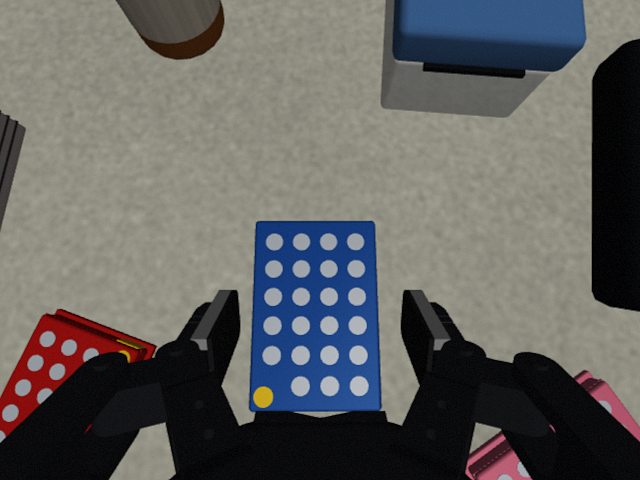

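Emit:
carry_out:
  commands:
    - [[0.06,-0.06,0.03,0,0,-0.05,68],[0.12,-0.12,0.06,0,0,-0.05,66],[0.12,-0.12,0.06,0,0,-0.05,63],[0.12,-0.12,0.06,0,0,-0.05,60],[0.12,-0.12,0.06,0,0,-0.05,60]]
  force: 30

```text
t: 6.05
tcp_pos: [0.494, -0.3621, 0.0392]
tool_rot: [0.862, 0.083, -0.497, 0.049]
force: [-0.5, -0.2, -0.3]
finger_gap: 0.7
```

```bash
python3 - <<'E'
from meas import *
from kin import *
Rg=toolR(30,11.1,1); G=np.array([.4942,-.3622,.0395])
print('grasp',delta(G,Rg)); show()
s=snap('scene','scene6')
u=proj(s,G)[0].astype(int); im=s['image'][u[1]-30:u[1]+30,u[0]-30:u[0]+30,::-1]
cv2.imwrite('pics/g6.png',cv2.convertScaleAbs(cv2.resize(im,(560,560),interpolation=cv2.INTER_CUBIC),alpha=1.5,beta=10))
E
```

```text
grasp (array([-0.01,  0.01, -0.01]), array([ 0.  , -0.01, -0.01]))
t 6.05 tcp [ 0.494  -0.3621  0.0392] F [-0.49 -0.16 -0.28] gap 0.7 q [-1.06  0.78  1.84  1.01  0.59 -0.56]
 x [ 0.492  0.096 -0.865] y [ 0.192 -0.981  0.001] lean 30.07 yaw of y-axis -168.91 y tilt 0.05
```

View pics/g6.png

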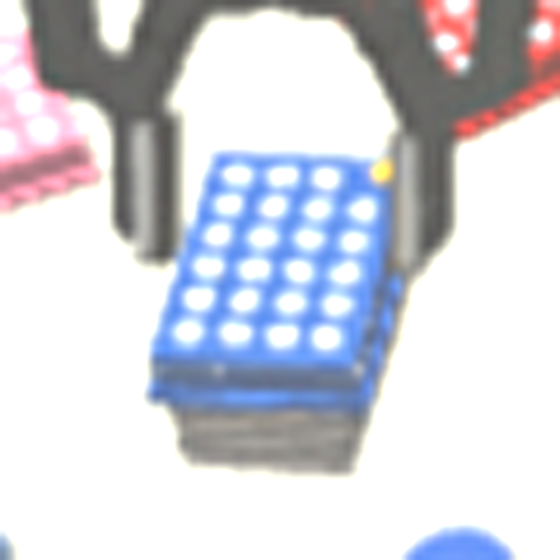

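Emit:
carry_out:
  commands:
    - [[0,0,0,0,0,0,56],[0,0,0,0,0,0,53],[0,0,0,0,0,0,48],[0,0,0,0,0,0,46],[0,0,0,0,0,0,46]]
  force: 45

```text
t: 6.6
tcp_pos: [0.4939, -0.3622, 0.0397]
tool_rot: [0.862, 0.083, -0.497, 0.049]
force: [-3.3, -0.2, 5.5]
finger_gap: 0.614
```

```bash
python3 - <<'E'
from meas import *
from kin import *
show()
s=snap('scene','scene7');w=snap('wrist','wrist7')
G=[.494,-.362,.04]
u=proj(s,G)[0].astype(int); im=s['image'][u[1]-30:u[1]+30,u[0]-30:u[0]+30,::-1]
a=cv2.convertScaleAbs(cv2.resize(im,(380,380),interpolation=cv2.INTER_CUBIC),alpha=1.5,beta=10)
b=cv2.resize(w['image'][180:480,170:470,::-1],(380,380)); cv2.imwrite('pics/g7.png',np.hstack([a,b]))
b,_=blobs(w,(245,385,220,412),'w'); P=np.array([plane(w,c,.046)[:2] for c,a in b if 60<a<900]); fitgrid(P,.19)
E
```

```text
t 6.6 tcp [ 0.4939 -0.3622  0.0397] F [-3.31 -0.15  5.5 ] gap 0.614 q [-1.06  0.78  1.84  1.01  0.59 -0.56]
 x [ 0.492  0.095 -0.865] y [ 0.192 -0.981  0.001] lean 30.09 yaw of y-axis -168.92 y tilt 0.07
n 26 pitch 0.01178 0.01178 yaw 11.67 11.56 ctr [ 0.4922 -0.374 ] res 0.00379 5.0 5.0
```

View pics/g7.png

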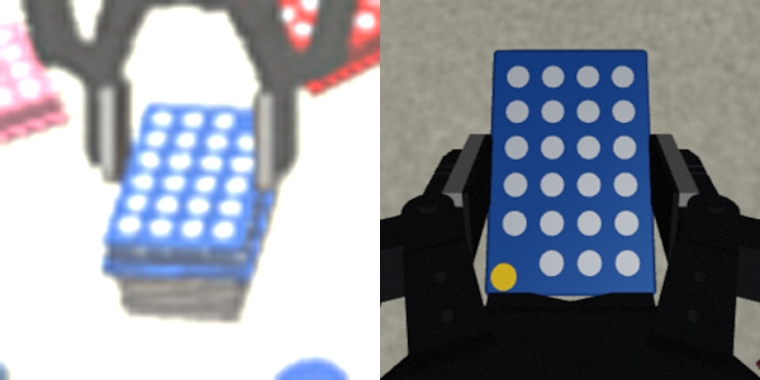

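Emit:
carry_out:
  commands:
    - [[-0.1,0,-0.06,0,0,0,46],[-0.35,0,-0.2,0,0,0,46],[-0.7,0,-0.4,0,0,0,46],[-1.1,0,-0.63,0,0,0,46],[-1.5,0,-0.87,0,0,0,46]]

```text
t: 7.2
tcp_pos: [0.494, -0.3619, 0.0831]
tool_rot: [0.862, 0.084, -0.497, 0.048]
force: [0.3, 0.9, -1.3]
finger_gap: 0.612
```

```bash
python3 - <<'E'
from meas import *
from kin import *
show()
s=snap('scene','scene8');w=snap('wrist','wrist8')
G=[.494,-.362,.06]
u=proj(s,G)[0].astype(int); im=s['image'][u[1]-30:u[1]+30,u[0]-30:u[0]+30,::-1]
a=cv2.convertScaleAbs(cv2.resize(im,(380,380),interpolation=cv2.INTER_CUBIC),alpha=1.5,beta=10)
b=cv2.resize(w['image'][180:480,170:470,::-1],(380,380)); cv2.imwrite('pics/g8.png',np.hstack([a,b]))
E
```

```text
t 7.2 tcp [ 0.494  -0.3619  0.0831] F [ 0.28  0.89 -1.34] gap 0.612 q [-1.06  0.7   1.83  0.91  0.65 -0.43]
 x [ 0.492  0.096 -0.866] y [ 0.192 -0.981  0.   ] lean 30.05 yaw of y-axis -168.9 y tilt 0.03
```

View pics/g8.png

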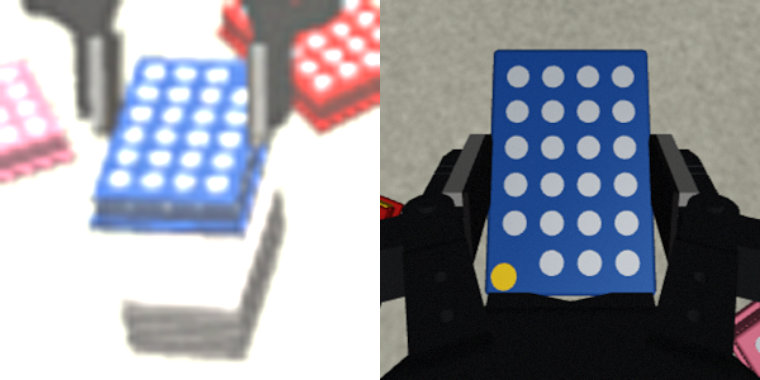

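Lifted: the tray is off its block, and its wells sit at the same pixels in the wrist view, so it has not slipped. Next I get the tray's pose in the hand from its wells (PnP).

```bash
cat > inhand.py <<'E'
from meas import *
from plan import *
def inhand(w,st,roi=(240,400,205,415)):
    b,m=blobs(w,roi,'w',4); b=[c for c,a in b if 250<a<700]
    y,_=blobs(w,roi,'y',4); yc=max(y,key=lambda t:t[1])[0]
    P=np.array(b); 
    # order: rows by image row (top = +x), cols by image col (left=+y)
    rows=P[np.argsort(P[:,1])]; obj=[];img=[]
    k=0
    for r in range(6):
        n=4 if r<5 else 3; rr=rows[k:k+n]; k+=n; rr=rr[np.argsort(rr[:,0])]
        for j,p in enumerate(rr):
            jj=j if n==4 else j+1
            obj.append([.030-.012*r,.018-.012*jj,.016]); img.append(p)
    obj.append([-.034,.021,.016]); img.append(yc)
    assert k==len(rows),len(rows)
    K,Rc,tc=cam(w)
    ok,rv,tv=cv2.solvePnP(np.array(obj),np.array(img),K,None)
    pr=cv2.projectPoints(np.array(obj),rv,tv,K,None)[0][:,0]; print('reproj',np.abs(pr-img).max().round(2))
    Ro=cv2.Rodrigues(rv)[0]; Rw=Rc.T@Ro; pw=Rc.T@(tv.ravel()-tc)
    R0=R.from_quat(st['tool_rot'])
    return pw,R.from_matrix(Rw),R0.inv().apply(pw-st['tcp_pos']),R0.inv()*R.from_matrix(Rw)
E
python3 - <<'E'
from inhand import *
w=load('wrist8');st=manip.sense()
b,m=blobs(w,(240,400,205,415),'w',4); print([round(float(a)) for c,a in b])
pw,Rw,pt,Rt=inhand(w,st)
print('tray world',pw.round(4),'z axis',Rw.as_matrix()[:,2].round(4),'yaw',np.degrees(Rw.as_euler('ZYX'))[0].round(2)); print('in tool',pt.round(4),Rt.as_quat().round(4))
np.savez('ih.npz',pt=pt,Rt=Rt.as_quat())
E
```

```text
[4599, 236, 236, 236, 236, 248, 249, 250, 250, 262, 263, 262, 262, 276, 278, 277, 278, 295, 293, 293, 293, 310, 314, 313, 310, 313, 1, 0, 0, 0, 0, 0, 0, 0, 0, 0, 0, 0, 0, 0, 0, 0, 0, 0, 0, 1, 0, 0, 0, 0, 0, 0, 0, 0, 0, 0, 0, 0, 0, 0, 0, 0, 0, 0, 0, 0, 0, 0, 0, 0, 0, 0, 0, 0, 39]Traceback (most recent call last):
  File "<stdin>", line 4, in <module>
  File "inhand.py", line 16, in inhand
    assert k==len(rows),len(rows)
           ^^^^^^^^^^^^
AssertionError: 18
```

```bash
python3 - <<'E'
from inhand import *
w=load('wrist8')
b,m=blobs(w,(240,400,205,415),'w',4); print([c.round(0).tolist() for c,a in b if 200<a<700])
E
```

```text
[[306.0, 240.0], [361.0, 240.0], [279.0, 240.0], [334.0, 240.0], [278.0, 268.0], [306.0, 268.0], [334.0, 268.0], [362.0, 268.0], [277.0, 296.0], [306.0, 296.0], [334.0, 296.0], [363.0, 296.0], [277.0, 325.0], [363.0, 325.0], [306.0, 325.0], [334.0, 325.0], [364.0, 356.0], [276.0, 356.0], [305.0, 356.0], [335.0, 356.0], [250.0, 386.0], [390.0, 387.0], [365.0, 387.0], [305.0, 387.0], [335.0, 387.0]]
```

Two extra blobs beside the tray (background at columns 250 and 390). I narrow the ROI.

```bash
sed -i 's/roi=(240,400,205,415)/roi=(256,382,205,415)/; s/250<a<700/200<a<450/' inhand.py; python3 - <<'E'
from inhand import *
w=load('wrist8');st=manip.sense()
pw,Rw,pt,Rt=inhand(w,st)
print('tray world',pw.round(4),'z axis',Rw.as_matrix()[:,2].round(4),'yaw',np.degrees(Rw.as_euler('ZYX'))[0].round(2)); print('in tool',pt.round(4),Rt.as_quat().round(4))
np.savez('ih.npz',pt=pt,Rt=Rt.as_quat())
E
```

```text
reproj 0.06
tray world [ 0.4909 -0.3627  0.0754] z axis [-0.0013  0.0015  1.    ] yaw 11.11
in tool [ 0.0058 -0.0007  0.0075] [-8.663e-01  5.000e-04  4.995e-01  8.000e-04]
```

```bash
python3 rec.py; python3 - <<'E'
from kin import *
s=fit(); par=s.x; print(par.round(4),abs(s.fun).max().round(4))
q=manip.sense()['q']
way=[([.494,-.362,.083],11.1),([.48,-.34,.25],11.1),([.47,-.10,.25],5),([.46,.10,.25],1.5),([.46,.209,.25],1.5),([.46,.209,.16],1.5),([.615,.211,.16],1.5),([.615,.211,.14],1.5)]
for th in (30,33):
  q=manip.sense()['q']
  for a,b in zip(way[:-1],way[1:]):
    for f in np.linspace(0,1,6)[1:]:
      P=np.array(a[0])*(1-f)+np.array(b[0])*f; c,qn=ik(P,toolR(th,a[1]*(1-f)+b[1]*f,1),par,[q])
      dq=abs(qn-q).max(); q=qn
    print(th,b[0],c<1e-7,q.round(2),'laststep',dq.round(2))
E
```

```text
[0.2737 0.587  0.3922 0.1135 0.2954 0.1116] 0.0013
30 [0.48, -0.34, 0.25] True [-1.06  0.39  1.77  0.64  0.92 -0.06] laststep 0.06
30 [0.47, -0.1, 0.25] True [-0.67  0.18  2.12  0.7   0.56  0.26] laststep 0.11
30 [0.46, 0.1, 0.25] True [-0.05  0.16  2.15  0.12  0.31  1.39] laststep 0.34
30 [0.46, 0.209, 0.25] True [ 0.28  0.22  2.05 -0.34  0.38  2.11] laststep 0.11
30 [0.46, 0.209, 0.16] False [ 0.28  0.42  2.15 -1.07  0.14  2.85] laststep 0.24
30 [0.615, 0.211, 0.16] True [ 0.2   0.55  1.82 -0.32  0.27  2.03] laststep 0.09
30 [0.615, 0.211, 0.14] True [ 0.2   0.58  1.83 -0.39  0.23  2.1 ] laststep 0.02
33 [0.48, -0.34, 0.25] True [-1.08  0.39  1.79  0.72  0.91 -0.15] laststep 0.07
33 [0.47, -0.1, 0.25] True [-0.7   0.18  2.15  0.85  0.54  0.1 ] laststep 0.11
33 [0.46, 0.1, 0.25] True [-0.05  0.16  2.19  0.2   0.22  1.31] laststep 0.44
33 [0.46, 0.209, 0.25] True [ 0.29  0.23  2.08 -0.49  0.3   2.26] laststep 0.13
33 [0.46, 0.209, 0.16] False [ 0.27  0.41  2.15 -1.07  0.13  2.85] laststep 0.03
33 [0.615, 0.211, 0.16] True [ 0.2   0.55  1.85 -0.52  0.19  2.23] laststep 0.18
33 [0.615, 0.211, 0.14] True [ 0.2   0.59  1.87 -0.67  0.15  2.39] laststep 0.04
```

```bash
python3 - <<'E'
from kin import *
print(delta([.48,-.32,.25],toolR(30,11.1,1)))
E
```

```text
(array([-5.87, -1.76, -3.12]), array([ 0.02, -0.02, -0.04]))
```

Emit:
carry_out:
  commands:
    - [[-0.6,0,-0.35,0,0,0,46],[-1.8,0,-1,0,0,0,46],[-3.2,-0.3,-1.7,0,0,0,46],[-4.6,-0.9,-2.4,0,0,0,46],[-5.9,-1.7,-3.1,0,0,0,46]]

```text
t: 7.8
tcp_pos: [0.4789, -0.3217, 0.2501]
tool_rot: [0.862, 0.083, -0.497, 0.048]
force: [-0.1, 0.5, 0.3]
finger_gap: 0.615
```

```bash
python3 - <<'E'
from kin import *
show();print(delta([.47,-.1,.25],toolR(30,5,1)))
E
```

```text
t 7.8 tcp [ 0.4789 -0.3217  0.2501] F [-0.11  0.5   0.32] gap 0.615 q [-1.04  0.37  1.8   0.65  0.89 -0.06]
 x [ 0.492  0.095 -0.866] y [ 0.191 -0.982  0.001] lean 30.05 yaw of y-axis -168.97 y tilt 0.06
(array([ 0.67, -8.77, -1.17]), array([ 1.05, -0.01,  0.59]))
```

Emit:
carry_out:
  commands:
    - [[0,-1,-0.1,0.1,0,0.05,46],[0.2,-2.8,-0.3,0.3,0,0.2,46],[0.4,-4.8,-0.6,0.5,0,0.3,46],[0.55,-6.8,-0.9,0.8,0,0.45,46],[0.67,-8.77,-1.17,1.05,0,0.59,46]]

```text
t: 8.3
tcp_pos: [0.4693, -0.0995, 0.2487]
tool_rot: [0.865, 0.038, -0.499, 0.021]
force: [0.4, 0.4, -1.0]
finger_gap: 0.609
```

```bash
python3 - <<'E'
from kin import *
show();print(delta([.46,.1,.25],toolR(30,1.5,1)))
E
```

```text
t 8.3 tcp [ 0.4693 -0.0995  0.2487] F [ 0.38  0.36 -0.96] gap 0.609 q [-0.67  0.18  2.12  0.71  0.56  0.26]
 x [ 0.499  0.044 -0.866] y [ 0.086 -0.996 -0.002] lean 30.05 yaw of y-axis -175.07 y tilt -0.09
(array([ 0.12, -7.98, -0.29]), array([ 0.58, -0.01,  0.36]))
```

Emit:
carry_out:
  commands:
    - [[0,-1.6,-0.05,0.1,0,0.05,46],[0.05,-3.2,-0.1,0.2,0,0.15,46],[0.08,-4.8,-0.2,0.35,0,0.2,46],[0.1,-6.4,-0.25,0.5,0,0.3,46],[0.12,-8,-0.29,0.58,0,0.36,46]]

```text
t: 8.8
tcp_pos: [0.4603, 0.0771, 0.2489]
tool_rot: [0.864, 0.015, -0.502, 0.009]
force: [0.2, -0.8, 0.0]
finger_gap: 0.607
```

```bash
python3 - <<'E'
from kin import *
show();print(delta([.47,.211,.245],toolR(30,1.5,1)))
E
```

```text
t 8.8 tcp [0.4603 0.0771 0.2489] F [ 0.19 -0.78  0.03] gap 0.607 q [-0.13  0.15  2.16  0.25  0.33  1.2 ]
 x [ 0.495  0.016 -0.869] y [ 0.035 -0.999  0.001] lean 29.66 yaw of y-axis -178.01 y tilt 0.06
(array([ 0.41, -5.34, -0.43]), array([0.09, 0.07, 0.04]))
```

Emit:
carry_out:
  commands:
    - [[0.1,-1,-0.1,0,0.03,0,46],[0.2,-2.2,-0.2,0.05,0.05,0.02,46],[0.3,-3.4,-0.3,0.09,0.07,0.04,46],[0.4,-4.5,-0.4,0.09,0.07,0.04,46],[0.41,-5.3,-0.43,0.09,0.07,0.04,46]]

```text
t: 9.3
tcp_pos: [0.4709, 0.2099, 0.2449]
tool_rot: [0.866, 0.011, -0.5, 0.007]
force: [0.5, -0.2, -0.9]
finger_gap: 0.608
```

```bash
python3 - <<'E'
from inhand import *
show(); w=snap('wrist','wrist9'); 
try:
  pw,Rw,pt,Rt=inhand(w,manip.sense()); print('world',pw.round(4),Rw.as_matrix()[:,2].round(4),np.degrees(Rw.as_euler('ZYX'))[0].round(2),'tool',pt.round(4))
except Exception as e: print(repr(e))
E
```

```text
t 9.3 tcp [0.4709 0.2099 0.2449] F [ 0.5  -0.18 -0.88] gap 0.608 q [ 0.27  0.25  2.03 -0.35  0.37  2.11]
 x [ 0.5    0.013 -0.866] y [ 0.027 -1.     0.001] lean 30.03 yaw of y-axis -178.45 y tilt 0.05
reproj 0.05
world [0.4671 0.2105 0.2354] [ 1.e-04 -1.e-04  1.e+00] 1.56 tool [0.0064 0.001  0.0088]
```

View pics/wrist9.png

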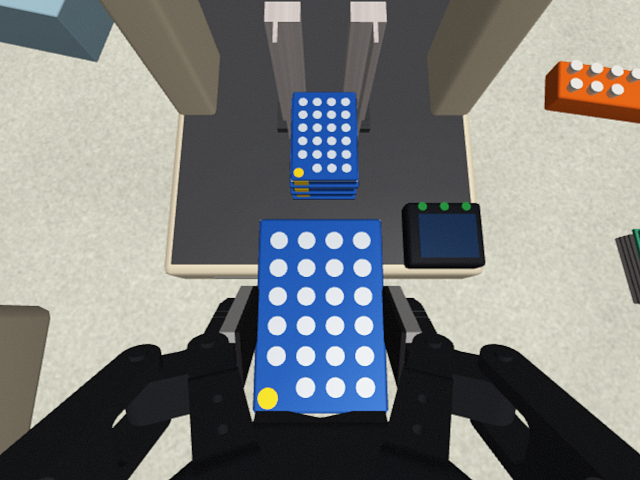

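```bash
cat > rel.py <<'E'
from inhand import *
def pile(w,roi,amin=15,amax=120):
    b,m=blobs(w,roi,'w',8); b=[c for c,a in b if amin<a<amax]
    y,_=blobs(w,roi,'y',8); y=sorted(y,key=lambda t:-t[1]); 
    P=np.array(b); rows=P[np.argsort(P[:,1])]; obj=[];img=[];k=0
    if len(rows)!=23: print('n',len(rows),rows.round(0).tolist()); return None
    for r in range(6):
        n=4 if r<5 else 3; rr=rows[k:k+n];k+=n; rr=rr[np.argsort(rr[:,0])]
        for j,p in enumerate(rr):
            obj.append([.030-.012*r,.018-.012*(j if n==4 else j+1),.016]); img.append(p)
    K,Rc,tc=cam(w); obj=np.array(obj);img=np.array(img)
    ok,rv,tv=cv2.solvePnP(obj,img,K,None)
    pr=cv2.projectPoints(obj,rv,tv,K,None)[0][:,0]; print('pile reproj',np.abs(pr-img).max().round(2))
    return Rc.T@(tv.ravel()-tc),R.from_matrix(Rc.T@cv2.Rodrigues(rv)[0]),img,obj
E
python3 - <<'E'
from rel import *
w=load('wrist9')
pw,Rw,_,_=inhand(w,manip.sense())
r=pile(w,(290,358,90,180))
if r:
  p,Rp,img,obj=r; print('pile base(top tray)',p.round(4),'z',Rp.as_matrix()[:,2].round(3),'yaw',np.degrees(Rp.as_euler('ZYX'))[0].round(2)); print('rel',(p-pw).round(4))
  for z in (.130,.132,.134): fitgrid(np.array([plane(w,c,z)[:2] for c in img]),.02)
E
```

```text
reproj 0.05
pile reproj 0.08
pile base(top tray) [0.6114 0.2108 0.1132] z [-0.001  0.003  1.   ] yaw 1.51
rel [ 0.1443  0.0003 -0.1223]
n 23 pitch 0.01197 0.01197 yaw 1.51 1.6 ctr [0.611  0.2109] res 7e-05 5.0 3.0
n 23 pitch 0.01189 0.01188 yaw 1.51 1.6 ctr [0.6099 0.2109] res 7e-05 5.0 3.0
n 23 pitch 0.0118 0.01179 yaw 1.51 1.6 ctr [0.6089 0.2109] res 7e-05 5.0 3.0
```

Wrist view: the pile's top lid is at (325,137) with its dot at (298,172); the held tray's dot is at (267,398), same corner. Relative move needed from one image: dx 144 mm, dy 0.3 mm, yaw matched. Now in under the head.

```bash
python3 - <<'E'
from kin import *
print(delta([.55,.2101,.19],toolR(30,1.5,1)))
E
```

```text
(array([ 3.49,  0.15, -1.6 ]), array([ 0.02, -0.03,  0.02]))
```

Emit:
carry_out:
  commands:
    - [[0.5,0.02,-0.25,0,0,0,46],[1.3,0.06,-0.6,0,0,0,46],[2.1,0.1,-1,0,0,0,46],[2.9,0.15,-1.35,0,0,0,46],[3.5,0.15,-1.6,0,0,0,46]]

```text
t: 9.85
tcp_pos: [0.5511, 0.2043, 0.188]
tool_rot: [0.866, 0.01, -0.5, 0.006]
force: [-0.1, 0.4, -0.4]
finger_gap: 0.613
```

```bash
python3 - <<'E'
from rel import *
show(); w=snap('wrist','wrist10'); snap('scene','scene10');print(delta([.6152,.2102,.165],toolR(30,1.5,1)))
E
```

```text
t 9.85 tcp [0.5511 0.2043 0.188 ] F [-0.13  0.39 -0.45] gap 0.613 q [ 0.21  0.44  1.94 -0.38  0.26  2.1 ]
 x [ 0.5    0.01  -0.866] y [ 0.023 -1.     0.001] lean 29.98 yaw of y-axis -178.69 y tilt 0.07
(array([ 2.06, -0.18, -1.77]), array([-0.03,  0.01, -0.03]))
```

View pics/wrist10.png

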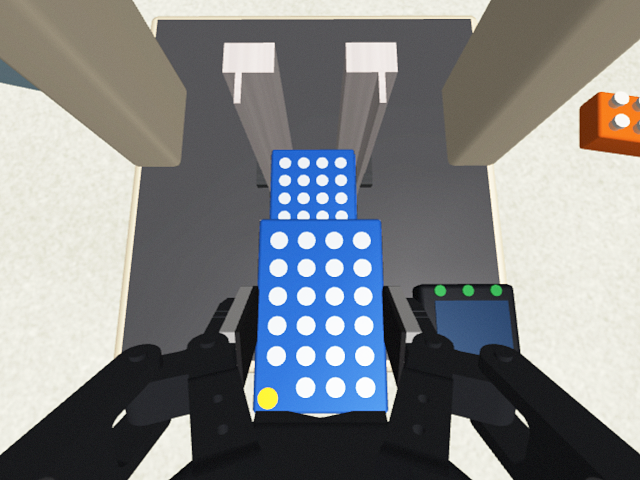

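View pics/scene10.png

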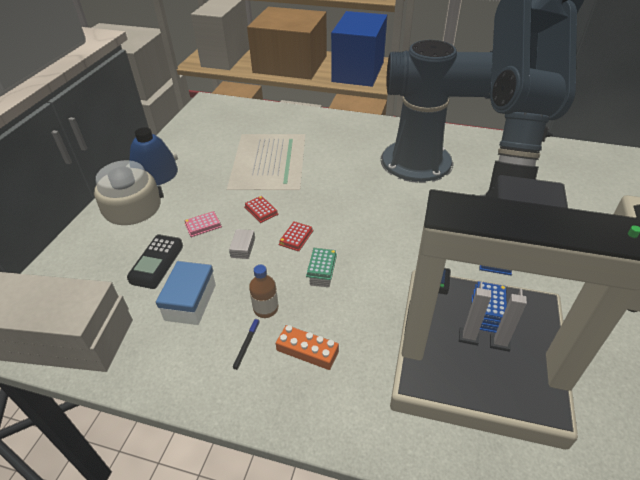

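Emit:
carry_out:
  commands:
    - [[0.2,-0.1,-0.17,0,0,0,46],[0.5,-0.2,-0.4,0,0,0,46],[0.8,-0.2,-0.7,0,0,0,46],[1,-0.2,-0.85,0,0,0,46],[1,-0.2,-0.85,0,0,0,46]]

```text
t: 10.45
tcp_pos: [0.5817, 0.212, 0.1788]
tool_rot: [0.867, 0.011, -0.499, 0.006]
force: [0.7, 0.1, -0.1]
finger_gap: 0.61
```

```bash
python3 - <<'E'
from rel import *
show(); w=snap('wrist','wrist11'); print(delta([.6152,.2102,.165],toolR(30,1.5,1)))
E
```

```text
t 10.45 tcp [0.5817 0.212  0.1788] F [ 0.69  0.07 -0.11] gap 0.61 q [ 0.22  0.48  1.88 -0.36  0.28  2.08]
 x [ 0.502  0.012 -0.865] y [ 0.025 -1.     0.   ] lean 30.13 yaw of y-axis -178.57 y tilt 0.03
(array([ 1.16,  0.1 , -0.91]), array([-0.01, -0.02, -0.01]))
```

View pics/wrist11.png

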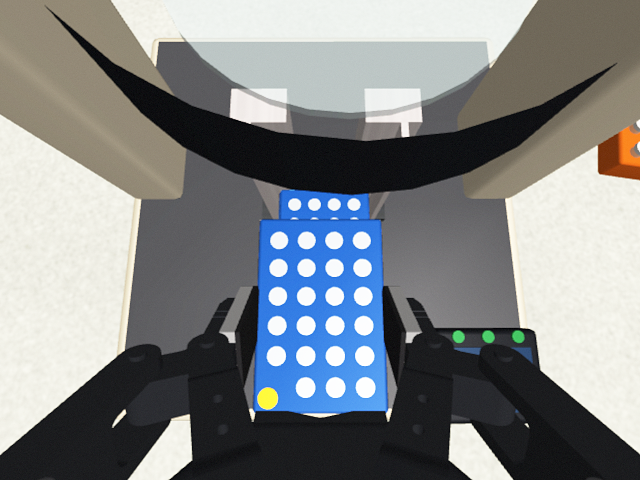

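```bash
cat > chk.py <<'E'
import sys
from rel import *
def chk(tag,roi,zp=.130):
    w=load(tag); pw,Rw,pt,_=inhand(w,manip.sense())
    yaw=np.degrees(Rw.as_euler('ZYX'))[0]
    print('tray',pw.round(4),'up',Rw.as_matrix()[:,2].round(4),'yaw',yaw.round(2))
    b,_=blobs(w,roi,'w',8); b=np.array([c for c,a in b if 40<a<250]); print(b.round(1).tolist())
    P=np.array([plane(w,c,zp) for c in b]); print(P.round(4).tolist())
    d=(P-pw)@Rw.as_matrix(); print('wells in tray frame',d.round(4).tolist())
E
python3 - <<'E'
from chk import *
chk('wrist11',(280,372,192,216))
E
```

```text
reproj 0.05
tray [0.5778 0.2126 0.1693] up [-0.0014  0.      1.    ] yaw 1.44
[[294.2, 204.1], [314.0, 204.1], [333.7, 204.0], [353.5, 204.0]]
[[0.6406, 0.2297, 0.13], [0.6409, 0.2177, 0.13], [0.6412, 0.2058, 0.13], [0.6415, 0.1938, 0.13]]
wells in tray frame [[0.0631, 0.0155, -0.0394], [0.0631, 0.0036, -0.0394], [0.0631, -0.0084, -0.0394], [0.0631, -0.0203, -0.0394]]
```

Emit:
carry_out:
  commands:
    - [[0.25,0.05,-0.2,0,0,0,46],[0.5,0.09,-0.4,0,0,0,46],[0.8,0.09,-0.65,0,0,0,46],[1.05,0.09,-0.83,0,0,0,46],[1.14,0.09,-0.9,0,0,0,46]]

```text
t: 11.0
tcp_pos: [0.6155, 0.2104, 0.165]
tool_rot: [0.866, 0.011, -0.499, 0.006]
force: [-0.1, 0.3, -0.7]
finger_gap: 0.609
```

```bash
python3 - <<'E'
from rel import *
show(); w=snap('wrist','wrist12'); snap('top','top12'); s=snap('scene','scene12'); print(delta([.6149,.2104,.15],toolR(30,1.5,1)))
b=cv2.resize(s['image'][180:360,400:600,::-1],(600,540),interpolation=cv2.INTER_CUBIC);cv2.imwrite('pics/g12.png',cv2.convertScaleAbs(b,alpha=1.6,beta=10))
E
```

```text
t 11.0 tcp [0.6155 0.2104 0.165 ] F [-0.11  0.33 -0.7 ] gap 0.609 q [ 0.2   0.54  1.82 -0.32  0.28  2.03]
 x [ 0.501  0.012 -0.865] y [ 0.025 -1.     0.001] lean 30.09 yaw of y-axis -178.58 y tilt 0.04
(array([0.53, 0.  , 0.28]), array([-0.01, -0.01, -0.02]))
```

View pics/g12.png

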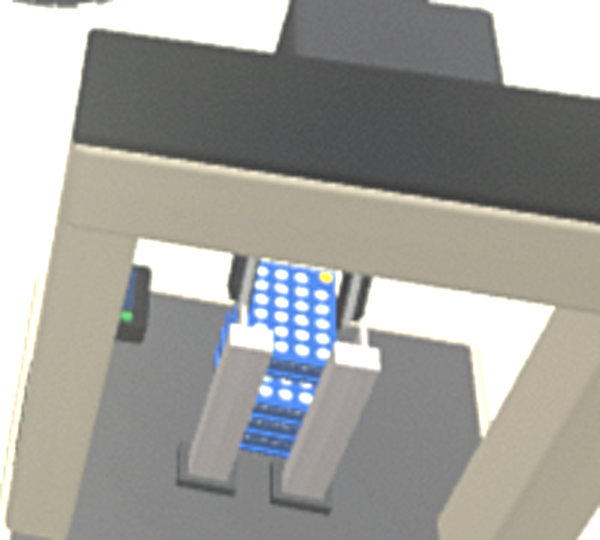

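View pics/wrist12.png

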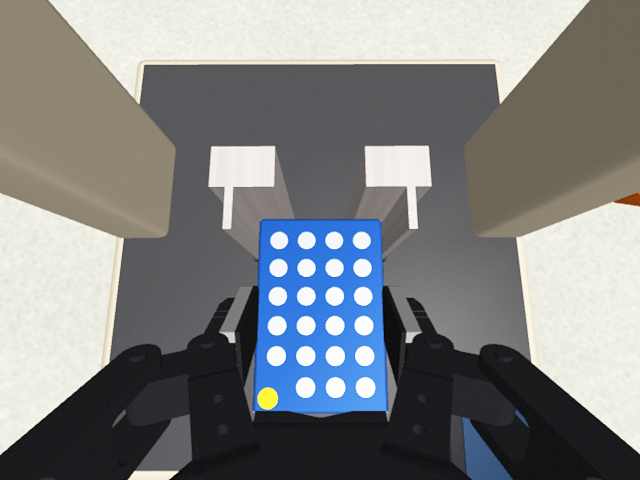

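Emit:
carry_out:
  commands:
    - [[0.15,0,0.07,0,0,0,46],[0.3,0,0.15,0,0,0,46],[0.45,0,0.22,0,0,0,46],[0.53,0,0.28,0,0,0,46],[0.53,0,0.28,0,0,0,46]]

```text
t: 11.65
tcp_pos: [0.6145, 0.2104, 0.1497]
tool_rot: [0.866, 0.011, -0.5, 0.007]
force: [-0.6, 0.4, 0.9]
finger_gap: 0.612
```

```bash
python3 - <<'E'
from rel import *
show(); print(delta([.6149,.2104,.145],toolR(30,1.5,1))); w=snap('wrist','w13'); s=snap('scene','scene13'); show()
pw,Rw,_,_=inhand(w,manip.sense()); print(pw,Rw.as_matrix()[:,2])
b=cv2.resize(s['image'][250:350,450:550,::-1],(600,600),interpolation=cv2.INTER_CUBIC);cv2.imwrite('pics/g13.png',cv2.convertScaleAbs(b,alpha=1.6,beta=10))
E
```

```text
t 11.65 tcp [0.6145 0.2104 0.1497] F [-0.61  0.37  0.94] gap 0.612 q [ 0.2   0.56  1.83 -0.36  0.25  2.07]
 x [ 0.5    0.012 -0.866] y [ 0.025 -1.     0.001] lean 30.0 yaw of y-axis -178.55 y tilt 0.06
(array([0.17, 0.  , 0.08]), array([-0.  ,  0.  , -0.02]))
t 11.75 tcp [0.6149 0.2105 0.1503] F [-0.69 -0.19 -1.02] gap 0.612 q [ 0.2   0.56  1.83 -0.36  0.25  2.07]
 x [ 0.501  0.012 -0.865] y [ 0.025 -1.     0.001] lean 30.06 yaw of y-axis -178.56 y tilt 0.04Traceback (most recent call last):
  File "<stdin>", line 3, in <module>
  File "inhand.py", line 16, in inhand
    assert k==len(rows),len(rows)
           ^^^^^^^^^^^^
AssertionError: 24
```

Emit:
carry_out:
  commands:
    - [[0.04,0,0.02,0,0,0,46],[0.08,0,0.04,0,0,0,46],[0.12,0,0.07,0,0,0,46],[0.16,0,0.09,0,0,0,46],[0.16,0,0.09,0,0,0,46]]

```text
t: 12.25
tcp_pos: [0.6149, 0.2105, 0.1456]
tool_rot: [0.866, 0.011, -0.5, 0.007]
force: [-0.4, 0.1, 0.2]
finger_gap: 0.613
```

```bash
python3 - <<'E'
from rel import *
show(); s=snap('scene','scene13'); show()
b=cv2.resize(s['image'][250:350,450:550,::-1],(600,600),interpolation=cv2.INTER_CUBIC);cv2.imwrite('pics/g13.png',cv2.convertScaleAbs(b,alpha=1.6,beta=10))
E
```

```text
t 12.25 tcp [0.6149 0.2105 0.1456] F [-0.45  0.12  0.2 ] gap 0.613 q [ 0.2   0.57  1.83 -0.38  0.24  2.09]
 x [ 0.501  0.012 -0.866] y [ 0.025 -1.     0.001] lean 30.05 yaw of y-axis -178.56 y tilt 0.05
t 12.3 tcp [0.615  0.2105 0.1457] F [-0.55  0.44 -0.77] gap 0.606 q [ 0.2   0.57  1.83 -0.38  0.24  2.09]
 x [ 0.501  0.012 -0.866] y [ 0.025 -1.     0.001] lean 30.06 yaw of y-axis -178.56 y tilt 0.04
```

View pics/g13.png

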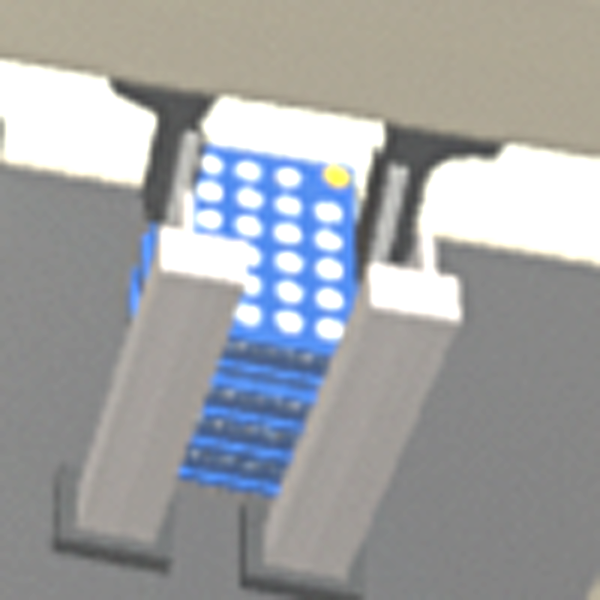

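Emit:
carry_out:
  commands:
    - [[0.02,0,0.01,0,0,0,46],[0.035,0,0.02,0,0,0,46],[0.052,0,0.03,0,0,0,46],[0.052,0,0.03,0,0,0,46],[0.052,0,0.03,0,0,0,46]]

```text
t: 12.8
tcp_pos: [0.615, 0.2105, 0.1443]
tool_rot: [0.866, 0.011, -0.499, 0.007]
force: [0.2, -0.1, 0.0]
finger_gap: 0.611
```

Emit:
carry_out:
  commands:
    - [[0.02,0,0.01,0,0,0,46],[0.035,0,0.02,0,0,0,46],[0.035,0,0.02,0,0,0,46],[0.035,0,0.02,0,0,0,46],[0.035,0,0.02,0,0,0,46]]

```text
t: 13.3
tcp_pos: [0.615, 0.2105, 0.1433]
tool_rot: [0.866, 0.011, -0.499, 0.007]
force: [0.5, -0.1, 0.2]
finger_gap: 0.611
```

Emit:
carry_out:
  commands:
    - [[0.02,0,0.01,0,0,0,46],[0.035,0,0.02,0,0,0,46],[0.035,0,0.02,0,0,0,46],[0.035,0,0.02,0,0,0,46],[0.035,0,0.02,0,0,0,46]]

```text
t: 13.8
tcp_pos: [0.615, 0.2105, 0.1423]
tool_rot: [0.866, 0.011, -0.499, 0.007]
force: [0.6, -0.2, -0.5]
finger_gap: 0.611
```

Emit:
carry_out:
  commands:
    - [[0.02,0,0.01,0,0,0,46],[0.035,0,0.02,0,0,0,46],[0.035,0,0.02,0,0,0,46],[0.035,0,0.02,0,0,0,46],[0.035,0,0.02,0,0,0,46]]

```text
t: 14.3
tcp_pos: [0.615, 0.2105, 0.1413]
tool_rot: [0.866, 0.011, -0.499, 0.007]
force: [0.1, 0.1, 0.2]
finger_gap: 0.612
```

Emit:
carry_out:
  commands:
    - [[0.02,0,0.01,0,0,0,46],[0.035,0,0.02,0,0,0,46],[0.035,0,0.02,0,0,0,46],[0.035,0,0.02,0,0,0,46],[0.035,0,0.02,0,0,0,46]]

```text
t: 14.8
tcp_pos: [0.615, 0.2105, 0.1403]
tool_rot: [0.866, 0.011, -0.499, 0.007]
force: [0.3, -0.3, -0.6]
finger_gap: 0.61
```

Emit:
carry_out:
  commands:
    - [[0.02,0,0.01,0,0,0,46],[0.035,0,0.02,0,0,0,46],[0.035,0,0.02,0,0,0,46],[0.035,0,0.02,0,0,0,46],[0.035,0,0.02,0,0,0,46]]

```text
t: 15.3
tcp_pos: [0.615, 0.2105, 0.1393]
tool_rot: [0.866, 0.011, -0.499, 0.007]
force: [0.5, -0.5, -1.2]
finger_gap: 0.609
```

```bash
python3 - <<'E'
from rel import *
show(); s=snap('scene','scene14');t=snap('top','top14'); show()
b=cv2.resize(s['image'][260:340,460:540,::-1],(600,600),interpolation=cv2.INTER_CUBIC);cv2.imwrite('pics/g14.png',cv2.convertScaleAbs(b,alpha=1.6,beta=10))
E
```

```text
t 15.3 tcp [0.615  0.2105 0.1393] F [ 0.53 -0.54 -1.22] gap 0.609 q [ 0.2   0.58  1.83 -0.4   0.22  2.11]
 x [ 0.501  0.012 -0.865] y [ 0.025 -1.     0.001] lean 30.07 yaw of y-axis -178.56 y tilt 0.04
t 15.4 tcp [0.615  0.2105 0.1393] F [-0.24 -0.31 -0.76] gap 0.609 q [ 0.2   0.58  1.83 -0.4   0.22  2.11]
 x [ 0.501  0.012 -0.865] y [ 0.025 -1.     0.001] lean 30.07 yaw of y-axis -178.56 y tilt 0.04
```

View pics/g14.png

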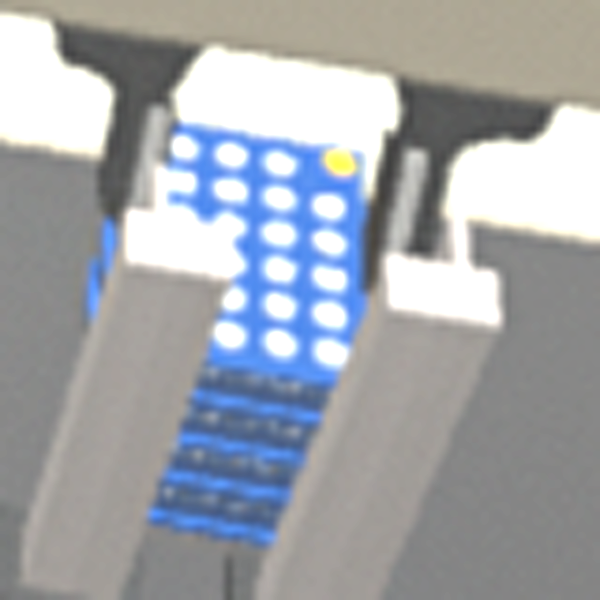

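Emit:
carry_out:
  commands:
    - [[0.02,0,0.01,0,0,0,46],[0.035,0,0.02,0,0,0,46],[0.035,0,0.02,0,0,0,46],[0.035,0,0.02,0,0,0,46],[0.035,0,0.02,0,0,0,46]]

```text
t: 15.9
tcp_pos: [0.6151, 0.2105, 0.1384]
tool_rot: [0.866, 0.011, -0.499, 0.007]
force: [-0.2, -0.8, 1.5]
finger_gap: 0.608
```

```bash
python3 - <<'E'
from rel import *
show(); snap('scene','scene15'); show()
E
```

```text
t 15.9 tcp [0.6151 0.2105 0.1384] F [-0.22 -0.76  1.53] gap 0.608 q [ 0.2   0.58  1.83 -0.41  0.22  2.12]
 x [ 0.501  0.012 -0.865] y [ 0.025 -1.     0.001] lean 30.09 yaw of y-axis -178.56 y tilt 0.04
t 15.95 tcp [0.6151 0.2105 0.1384] F [-0.55 -0.1  -0.49] gap 0.605 q [ 0.2   0.59  1.83 -0.41  0.22  2.12]
 x [ 0.501  0.012 -0.865] y [ 0.025 -1.     0.001] lean 30.08 yaw of y-axis -178.56 y tilt 0.04
```

Readings +1.5 then −0.5: noise, or contact just starting. Half a millimetre more.

Emit:
carry_out:
  commands:
    - [[0.01,0,0.005,0,0,0,46],[0.02,0,0.012,0,0,0,46],[0.02,0,0.012,0,0,0,46],[0.02,0,0.012,0,0,0,46],[0.02,0,0.012,0,0,0,46]]

```text
t: 16.45
tcp_pos: [0.6151, 0.2105, 0.1379]
tool_rot: [0.866, 0.011, -0.499, 0.007]
force: [-0.3, -0.5, 2.9]
finger_gap: 0.613
```

```bash
python3 - <<'E'
from rel import *
for i in range(5): snap('scene','scene16'); st=manip.sense(); print(np.round(st['force'],2),np.round(st['ft_torque'],3),st['tcp_pos'].round(4))
E
```

```text
[-1.1  -0.03  3.8 ] [-0.087  0.166 -0.034] [0.6152 0.2105 0.1379]
[-1.15 -0.34  2.98] [-0.06   0.126 -0.034] [0.6151 0.2105 0.1378]
[-0.72 -0.33  3.74] [-0.072  0.134 -0.073] [0.6151 0.2105 0.1378]
[-0.38  0.37  3.32] [-0.088  0.178 -0.02 ] [0.6152 0.2105 0.1378]
[-0.6  -0.55  2.11] [-0.005  0.133 -0.019] [0.6151 0.2105 0.1378]
```

Contact felt: steady ~3–4 N upward over five readings. Before releasing I check the alignment in the top view, with the same camera that measured the pile.

```bash
python3 - <<'E'
from rel import *
t=snap('top','top16'); im=t['image'][180:250,145:215,::-1]; cv2.imwrite('pics/g16.png',cv2.resize(im,(560,560),interpolation=cv2.INTER_CUBIC))
for k in 'yw':
  b,_=blobs(t,(160,205,188,234),k); print(k,[(c.round(1).tolist(),round(float(a),1)) for c,a in b if a>2])
  if k=='y': y=plane(t,max(b,key=lambda v:v[1])[0],.147)[:2]
th=np.radians(1.5);c,s=np.cos(th),np.sin(th);print('tray ctr from dot',y-np.array([[c,-s],[s,c]])@[-.034,.021])
print('pile was .6114 .2109; dot', plane(t,(171.3,224.1),.132)[:2], y)
E
```

```text
y []Traceback (most recent call last):
  File "<stdin>", line 5, in <module>
ValueError: max() iterable argument is empty
```

View pics/g16.png

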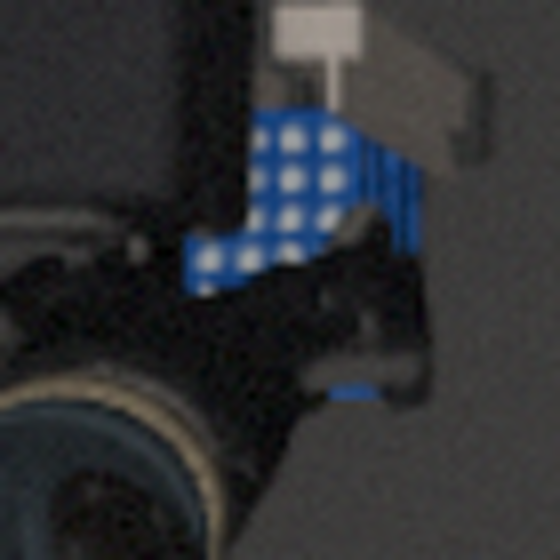

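```bash
python3 - <<'E'
from rel import *
t=load('top16')
b,_=blobs(t,(160,205,188,234),'w'); b=[c for c,a in b if 4<a<12]; print(np.round(b,1).tolist())
th=np.radians(1.5);c,s=np.cos(th),np.sin(th);M=np.array([[c,-s],[s,c]])
for z in (.145,.147): print(z,[(M.T@(plane(t,p,z)[:2]-[.6113,.2109])*1000).round(1).tolist() for p in b])
E
```

```text
[[186.1, 190.0], [181.1, 197.0], [186.0, 196.9], [181.0, 201.9], [186.0, 201.9], [180.8, 206.9], [185.5, 206.8], [180.9, 210.9], [170.7, 211.9], [175.7, 211.8]]
0.145 [[47.5, -17.3], [30.5, -5.3], [30.5, -17.3], [18.4, -5.4], [18.3, -17.5], [6.2, -5.1], [6.5, -16.4], [-3.6, -5.4], [-5.8, 19.0], [-5.7, 7.0]]
0.147 [[47.2, -17.8], [30.2, -5.9], [30.1, -17.8], [18.1, -6.0], [18.0, -18.1], [5.9, -5.7], [6.2, -16.9], [-3.9, -6.0], [-6.0, 18.4], [-6.0, 6.4]]
```

Aligned within about 0.5 mm (wells at ±6/18/30 as expected). I ease off slightly to keep light contact, then open slowly.

Emit:
carry_out:
  commands:
    - [[-0.007,0,-0.004,0,0,0,46],[-0.012,0,-0.007,0,0,0,46],[-0.012,0,-0.007,0,0,0,46],[-0.012,0,-0.007,0,0,0,46],[-0.012,0,-0.007,0,0,0,46]]
  force: 25

```text
t: 17.25
tcp_pos: [0.6151, 0.2105, 0.138]
tool_rot: [0.866, 0.011, -0.499, 0.007]
force: [-0.6, 0.3, 2.5]
finger_gap: 0.605
```

```bash
python3 - <<'E'
from rel import *
for i in range(4): snap('scene','scene17'); st=manip.sense(); print(np.round(st['force'],2),st['tcp_pos'].round(4),st['finger_gap'])
E
```

```text
[0.45 0.16 2.17] [0.6151 0.2105 0.1381] 0.608238334405358
[-0.33 -0.94  2.09] [0.6151 0.2106 0.1381] 0.6116785747231402
[ 0.06 -0.44  2.26] [0.6151 0.2105 0.138 ] 0.6131912255062744
[-0.03 -0.19  1.96] [0.6151 0.2105 0.1381] 0.6131885652439015
```

Still touching at about 2 N. Releasing slowly.

Emit:
carry_out:
  commands:
    - [[0,0,0,0,0,0,52],[0,0,0,0,0,0,53],[0,0,0,0,0,0,54],[0,0,0,0,0,0,55],[0,0,0,0,0,0,56]]

```text
t: 17.95
tcp_pos: [0.6144, 0.2103, 0.1375]
tool_rot: [0.866, 0.011, -0.5, 0.007]
force: [-0.3, 0.4, -0.1]
finger_gap: 0.655
```

Emit:
carry_out:
  commands:
    - [[0,0,0,0,0,0,57],[0,0,0,0,0,0,58],[0,0,0,0,0,0,60],[0,0,0,0,0,0,62],[0,0,0,0,0,0,64]]

```text
t: 18.45
tcp_pos: [0.615, 0.2105, 0.138]
tool_rot: [0.866, 0.011, -0.499, 0.007]
force: [-0.1, -0.2, -0.1]
finger_gap: 0.749
```

```bash
python3 - <<'E'
from rel import *
show(); w=snap('wrist','wrist18'); s=snap('scene','scene18'); show()
b=cv2.resize(s['image'][260:340,460:540,::-1],(400,400),interpolation=cv2.INTER_CUBIC);
cv2.imwrite('pics/g18.png',np.hstack([cv2.convertScaleAbs(b,alpha=1.6,beta=10),cv2.resize(w['image'][180:480,170:470,::-1],(400,400))]))
E
```

```text
t 18.45 tcp [0.615  0.2105 0.138 ] F [-0.07 -0.22 -0.13] gap 0.749 q [ 0.2   0.59  1.83 -0.41  0.22  2.12]
 x [ 0.501  0.012 -0.865] y [ 0.025 -1.     0.001] lean 30.07 yaw of y-axis -178.56 y tilt 0.05
t 18.55 tcp [0.615  0.2105 0.138 ] F [-0.06  0.11 -0.71] gap 0.746 q [ 0.2   0.59  1.83 -0.41  0.22  2.12]
 x [ 0.501  0.012 -0.865] y [ 0.025 -1.     0.001] lean 30.07 yaw of y-axis -178.56 y tilt 0.04
```

View pics/g18.png

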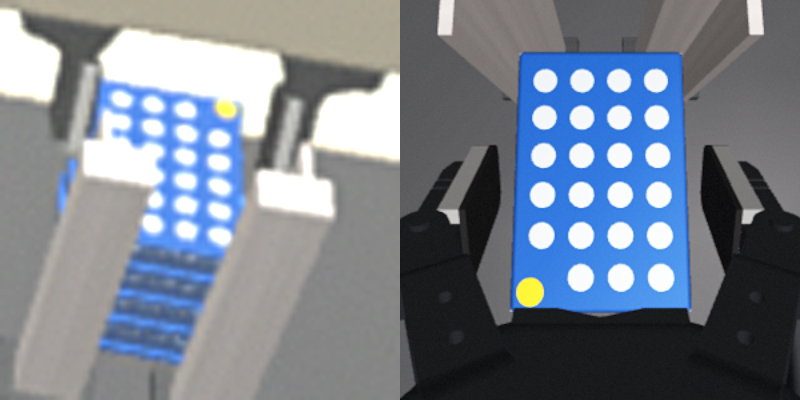

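Released, with clear gaps on both sides of the tray. Withdraw along the fingers first, then out to the front.

Emit:
carry_out:
  commands:
    - [[-0.2,0,0,0,0,0,66],[-0.6,0,0,0,0,0,68],[-1,0,0.05,0,0,0,70],[-1.2,0,0.5,0,0,0,70],[-1.5,0,1.1,0,0,0,70]]

```text
t: 19.05
tcp_pos: [0.5728, 0.2096, 0.1583]
tool_rot: [0.867, 0.011, -0.498, 0.006]
force: [1.1, -0.4, -0.7]
finger_gap: 0.816
```

Emit:
carry_out:
  commands:
    - [[-0.5,0,0.7,0,0,0,70],[-1.1,0,1.5,0,0,0,70],[-1.8,0,2.3,0,0,0,70],[-2.4,0,2.9,0,0,0,70],[-2.8,0,3.2,0,0,0,70]]

```text
t: 19.55
tcp_pos: [0.4659, 0.2066, 0.1779]
tool_rot: [0.866, 0.011, -0.5, 0.007]
force: [0.1, -0.2, -0.5]
finger_gap: 0.817
```

```bash
python3 - <<'E'
from rel import *
show(); w=snap('wrist','wrist19');t=snap('top','top19');s=snap('scene','scene19')
cv2.imwrite('pics/g19.png',np.hstack([cv2.resize(w['image'][:,:,::-1],(400,300)),cv2.resize(s['image'][:,:,::-1],(400,300))]))
E
```

```text
t 19.55 tcp [0.4659 0.2066 0.1779] F [ 0.08 -0.2  -0.46] gap 0.817 q [ 0.27  0.39  2.13 -0.81  0.17  2.59]
 x [ 0.5    0.012 -0.866] y [ 0.026 -1.     0.001] lean 30.04 yaw of y-axis -178.51 y tilt 0.08
```

View pics/wrist19.png

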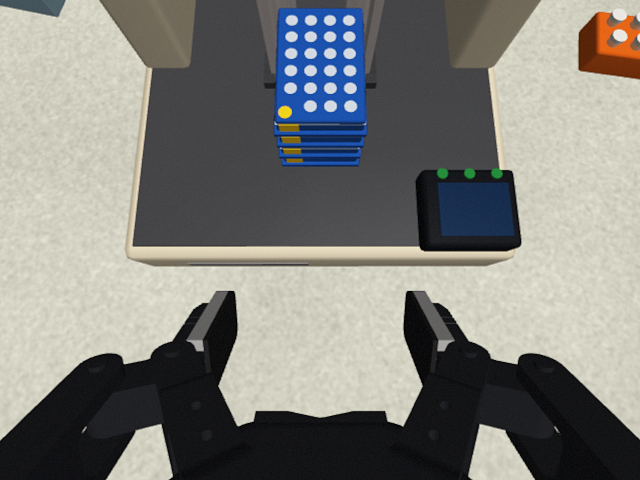

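View pics/scene19.png

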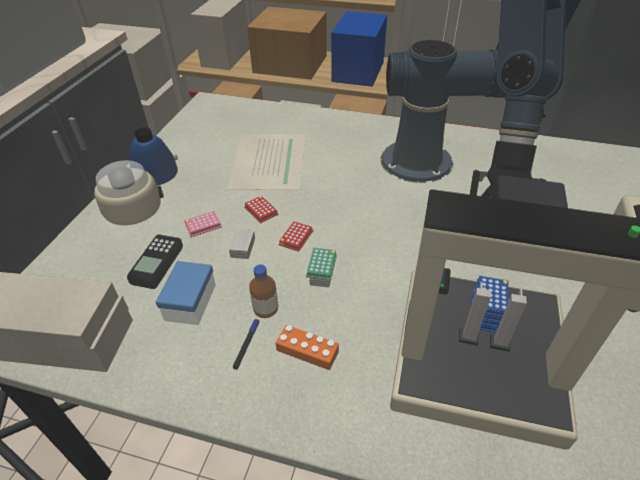

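The four trays stand in line in the wrist view: top lid at (320,62), yellow dot at (285,112), yellow corners stacked below it. Everything else on the bench is in place. One last measurement from the top view, then I hand in.

```bash
python3 - <<'E'
from rel import *
t=load('top19')
b,_=blobs(t,(160,205,188,234),'w'); P=np.array([plane(t,c,.147)[:2] for c,a in b if 3<a<12 and c[1]>195]); fitgrid(P,.026)
y,_=blobs(t,(160,205,188,234),'y'); print('dot now',plane(t,max(y,key=lambda v:v[1])[0],.147)[:2].round(4),'pile dot before',plane(t,(171.3,224.1),.132)[:2].round(4))
w=load('wrist19'); r=pile(w,(275,366,8,122),40,200)
if r: print(r[0].round(4),r[1].as_matrix()[:,2].round(4),np.degrees(r[1].as_euler('ZYX'))[0].round(2))
print(manip.sign_off())
E
```

```text
n 17 pitch 0.01197 0.01196 yaw 1.42 1.57 ctr [0.6112 0.2113] res 0.00019 5.0 3.0
dot now [0.5767 0.2314] pile dot before [0.5769 0.2311]
pile reproj 0.06
[0.6111 0.2109 0.1292] [-8.e-04  4.e-04  1.e+00] 1.46
the job is handed in; nothing more can be done
None
```

The blue tray is on the pile, released and square, with its yellow corner over the others. The job was handed in at about 19.7 s of the 48 s; `sign_off` gives no verdict, so I can't confirm a pass.

**What I did:**
- I picked the tray off its cold block with the tool leaning back 30° and carried it round to the reader.
- I went in from the front under the reading head and lowered it in small steps until the wrist force read a steady 3–4 N upward.
- I eased off to about 2 N, opened the fingers slowly, and withdrew to the front.

**Last checks:**
- **Position:** in the top view, the tray's centre is within about 0.5 mm of the pile's centre as measured at the start, and its dot is about 0.4 mm from where the pile's dot was.
- **Level:** the wrist camera shows the tray level to about 0.05°, at 1.5° yaw, matching the pile.
- **Bench:** by eye, the green tray and the other things look unmoved in the last scene picture. I did not measure them.
- **Head:** the force readings showed no sign of touching it.

**What disagreed:**
- **Pile height:** two-camera triangulation put the pile's top at 132 mm and the wrist camera at 129 mm. The tray actually touched at about 128–129 mm.
- **Wrist camera:** its position wandered by 1–2 mm between pictures. I set the final alignment by comparing the held tray and the pile in the same image.
- **Force signal:** it has about 1 N of noise, so I pressed 0.5 mm past the first uncertain contact reading to be sure.

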